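# Nest the milk pans in the rack with their handles fanned

## Robot

A 7-joint arm with a two-finger parallel gripper is mounted at the origin on the work surface. World frame = base frame: x ahead of the robot, y to its left, z up, the work surface at z = 0. Lengths are in m, angles in rad, forces in N, time in s.
With the tool pointing down it reaches from about 0.4 to 0.875 m from the base axis. Payload 19.3 kg.
Tool frame: the origin (TCP) lies between the finger pads; the fingertips stand ahead of it and the grasp point (between the pads) lies 8 mm behind it (bot.tip_extent is the x of the fingertips in the tool frame, in m); x points along the fingers, y is the direction in which the jaws open and shut, and the axes are right-handed (so a half turn about x gives the same grasp; the last joint's range is limited). The gripper opens to 85 mm and grips with 20 to 120 N. Pads are 22 mm wide; open, the fingers measure 114 mm over their backs; the gripper's body (76 mm by 85 mm) begins 54 mm behind the grasp point. The pads swing forward as they close: fully open they stand 13 mm farther back than shut.
Start: joints at [-1.415, 0.521, -0.036, 1.599, 0.021, 1.021, -0.113], TCP at [0.14, 0.609, 0.218] pointing down, gripper open.
Joint ranges: [-2.91, 2.91], [-0.3, 2.13], [-1.5, 1.42], [0.17, 2.43], [-1.26, 4.41], [0.16, 1.93], [-2.52, 2.52]. Speed limits (rad/s): [1.89, 1.89, 2.39, 2.39, 3.01, 3.01, 3.01].

## Interface

Orientations are given as [roll, pitch, yaw] about the fixed x, y, z axes, in that order (R = Rz(yaw) Ry(pitch) Rx(roll)).
In Python, from workcell import observe, grab_frame, camera_info, bot, nets gives the robot as it stands.
- The arm moves only by the tool jog_arm, never from a script. Its argument "commands" is a list of rows, each a list of 6 numbers: the shift along the tool's x, y, z in mm, then the turn, a rotation vector about the tool's x, y, z in rad. A call has 1 to 20 rows; each row shifts and turns the pose as measured when the row begins, along the tool's axes as they then stand; what a row does not reach is not made up. A row lasts 1/10 s, in which the tool goes at most 50 mm and 8.59 degrees, less where a joint would pass 70% of its speed; a pose out of reach is approached as far as the arm can. A call is refused whole if a number of a shift passes 50 or a number of a turn 0.15, either way. A call with a gripper value outside its range is refused whole. "gripper" is the closure in counts, from 0 (fully open) to 255 (shut), set as the call begins (left out, the last holds). The fingers move at their own pace and stop on an object; "newtons" is the grip in N (left out, the last holds). Time passes only in rows, so rows that do not move let the fingers close. It gives the time, the measured TCP pose, the force and the opening at its end, in the units of the state.
- observe(): the state, without advancing time (a new reading comes with each control period).
- grab_frame(name): name is "scene" or "top"; returns the picture (480x640x3 uint8, red, green, blue); there is no depth.
- camera_info(name): a dict with "fov_y" (degrees; the focal length in pixels is half the picture's height over the tangent of half this angle, whatever the lens; pixels are square), "cx", "cy" (the principal point, pixels), "R" (3x3) and "t" (3): a world point X has camera coordinates R X + t. Camera axes: x right, y down, z forward; pixel columns grow to the right and rows downward; lengths in m; the calibration is good to about 2 mm. A picture is of the moment at which its call begins. camera_info takes no time and is no camera call.
- bot.job_done(): hands the job in, once; it reports no verdict.
Trained networks look in the newest picture that a camera, given by its name, has taken for a name from the list of things; names that differ only in an ending like _2 or _b are one class to them, and where a whole thing is asked for, a point or a joint stands for the part that bears it (a point fixed in the world has none). Each returns a list of dicts, best first, with "p" (0 to 1); they miss things now and then, are a little off and sometimes report something else, mostly with a low value. They report only what shows in the picture. A call takes as long as a camera call. They do not tell look-alikes from the thing itself.
- nets.find_in(camera, name): "rect" ([left, top, right, bottom] in pixels, round what is visible of it).
- nets.silhouettes(camera, name): "mask" (480x640 bool, what is visible of it) and "rect" ([left, top, right, bottom] in pixels, round what is visible of it).
- nets.pinpoint(camera, name): "location" ([column, row] in pixels: a listed point, or the origin of a listed thing).
The state is a dict: "clock": time; "qpos": joint angles; "qd": joint speeds; "joint_efforts": joint torques, N m; "position": TCP position; "tool_rot": TCP orientation; "force": force on the tool from outside, world axes, zero at the start; "moment": the same for the moment, N m; "grip_width": finger opening in m.
Only numpy, scipy, OpenCV 4.12 (cv2) and the standard library are available. Lean on these libraries where they do the work, as an engineer would, in place of code of your own. Each camera call takes 0.05 s, during which the arm holds its last target.

## Task

Put the three steel milk pans away as one nest in the blue rack: the medium pan inside the large one, which stays where it stands, and the small pan inside the medium one, each sitting flat and fully home. Fan the handles: the medium pan's handle about 45 degrees round from the large one's, and the small one's about 45 degrees further round the same way (clockwise or anticlockwise as you like). Set the pans down without dropping them, and leave the glasses and everything else on the counter where they are.

Things in the scene. Friction and masses are not known exactly. Their poses are not given: they have to be found in the camera images.
- rack: blue plastic dish rack fixed to the counter, a low open tray 320 x 300 mm (x, y), rim 50 mm above the counter, floor 10 mm above the counter; origin under its centre
- pan_l_center (a point): the large round stainless steel saucepan, one straight handle along its own +x. Outside 120 mm across at the base, 132 mm at the rim, 56 mm high to the rim, about 300 g; floor 4 mm, wall 3 mm. This point: on its axis, half-way up (28 mm above its underside); z up, x along the handle. It stands loose on the rack's floor, its handle over the rack's edge
- pan_l_grip (a point): handle of the large pan: it kicks up 45 degrees from just under the rim to a level bar, 14 mm wide, 12 mm thick, centre line 20 mm above the rim, far end 135 mm from the pan's axis. This point: on the bar's centre line, 100 mm from the pan's axis; x along the handle, outward
- pan_m_center (a point): the medium round stainless steel saucepan, one straight handle along its own +x. Outside 86 mm across at the base, 96 mm at the rim, 52 mm high to the rim, about 200 g; floor 4 mm, wall 3 mm. This point: on its axis, half-way up (26 mm above its underside); z up, x along the handle. It stands on the counter
- pan_m_grip (a point): handle of the medium pan: it kicks up 45 degrees from just under the rim to a level bar, 14 mm wide, 12 mm thick, centre line 20 mm above the rim, far end 135 mm from the pan's axis. This point: on the bar's centre line, 100 mm from the pan's axis; x along the handle, outward
- pan_s_center (a point): the small round stainless steel saucepan, one straight handle along its own +x. Outside 56 mm across at the base, 64 mm at the rim, 48 mm high to the rim, about 130 g; floor 4 mm, wall 3 mm. This point: on its axis, half-way up (24 mm above its underside); z up, x along the handle. It stands on the counter
- pan_s_grip (a point): handle of the small pan: it kicks up 45 degrees from just under the rim to a level bar, 14 mm wide, 12 mm thick, centre line 20 mm above the rim, far end 135 mm from the pan's axis. This point: on the bar's centre line, 100 mm from the pan's axis; x along the handle, outward
- glass0_center (a point): clear drinking glass standing upside down in the rack (72 mm across, 92 mm high); this point: its centre, half-way up. Bystander
- glass1_center (a point): clear drinking glass standing upside down in the rack (72 mm across, 92 mm high); this point: its centre, half-way up. Bystander
- glass2_center (a point): clear drinking glass standing upside down in the rack (72 mm across, 92 mm high); this point: its centre, half-way up. Bystander
- spoon_center (a point): steel spoon, 150 mm long, lying on the counter along its x; this point: its middle. Bystander
- sugar_center (a point): glass jar with a steel cap, 70 mm across, 100 mm high; this point: half-way up. Bystander
Not all that is in view belongs to the job. Leave any green look-alike of the part that bears pan_s_center alone. What is shaped like the part that bears pan_l_center but green is not meant.

How it is judged:
At the end, for the whole second after the job is handed in: Medium pan on the large pan's floor, small on the medium's (within 3 mm of fully down, tilt under 4 degrees); medium handle 25 to 65 degrees round from the large one's, small handle 25 to 65 further the same way; large pan upright within 30 mm of its place; all at rest (z of pan_m_center in the frame of pan_l_center between -0.003 and 0.005 m and horizontal distance between pan_m_center and pan_l_center below 0.019 m and angle between each of pan_m_center, pan_s_center's own z axis and vertical below 0.07 rad and z of pan_s_center in the frame of pan_m_center between -0.003 and 0.005 m and horizontal distance between pan_s_center and pan_m_center below 0.017 m and ((angle between the x axis of pan_m_center and the x axis of pan_l_center, either way round between 0.436 and 1.134 rad and x of pan_m_grip in the frame of pan_l_center above 0.015 m and y of pan_m_grip in the frame of pan_l_center above 0.02 m and angle between the x axis of pan_s_center and the x axis of pan_m_center, either way round between 0.436 and 1.134 rad and x of pan_s_grip in the frame of pan_m_center above 0.015 m and y of pan_s_grip in the frame of pan_m_center above 0.02 m) or (angle between the x axis of pan_m_center and the x axis of pan_l_center, either way round between 0.436 and 1.134 rad and x of pan_m_grip in the frame of pan_l_center above 0.015 m and y of pan_m_grip in the frame of pan_l_center below -0.02 m and angle between the x axis of pan_s_center and the x axis of pan_m_center, either way round between 0.436 and 1.134 rad and x of pan_s_grip in the frame of pan_m_center above 0.015 m and y of pan_s_grip in the frame of pan_m_center below -0.02 m)) and angle between pan_l_center's own z axis and vertical below 0.05 rad and distance of pan_l_center from where it was at the start of the episode below 0.03 m and linear speed of each of pan_l, pan_m, pan_s below 0.02 m/s); the robot touches nothing.
It fails at once if a glass in the rack is pushed more than 30 mm from its place or tipped over (distance of any of glass0_center, glass1_center, glass2_center from where it was at the start of the episode above 0.03 m).
It fails at once if the spoon or the jar is pushed more than 30 mm from its place or tipped over (distance of any of spoon_center, sugar_center from where it was at the start of the episode above 0.03 m).
It fails at once if a pan is dropped (more than about 30 mm of free fall) ((contact force between anything else and pan_m below 0.01 N and linear speed of pan_m above 0.75 m/s) or (contact force between anything else and pan_s below 0.01 N and linear speed of pan_s above 0.75 m/s)).
It also fails if it takes over 64 s, if anything falls off the work surface, if the arm or the gripper's body presses on something with over 40 N, if the wrist force passes 120 N, or if a joint passes its speed limit or range.

## Working session

There is one attempt and no reset: what is moved stays moved. The work goes in short steps, Python scripts to look and compute and a tool call to move; the robot and the scene stay as the last step left them, time stands still between calls to the robot, and variables do not carry over. Pictures are saved under pics/ and viewed, and the job is handed in when it is done.

Besides the shell and the picture viewer there is one more tool, called after "Request:" as name(argument=value, ...), one argument or row to a line, values as JSON. jog_arm: Moves the arm, as the interface text tells. Its arguments: {"type":"object","properties":{"commands":{"type":"array","items":{"type":"array","items":{"type":"number"}}},"gripper":{"type":"number"},"newtons":{"type":"number"}},"required":["commands"]}

```bash
ls; mkdir -p pics
python3 - <<'E'
from workcell import observe, grab_frame, camera_info, bot, nets
import cv2,numpy as np
for n in ["scene","top"]:
    im=grab_frame(n); cv2.imwrite(f"pics/{n}0.png",im[:,:,::-1])
    c=camera_info(n); print(n,{k:np.round(v,4).tolist() if not isinstance(v,str) else v for k,v in c.items()})
print(observe()); print(bot.tip_extent)
for n in ["scene","top"]:
  for o in ["pan_l_center","pan_l_grip","pan_m_center","pan_m_grip","pan_s_center","pan_s_grip","rack"]:
    print(n,o,[(np.round(d["location"],1).tolist(),round(d["p"],2)) for d in nets.pinpoint(n,o)][:4])
E
```

```text
pics
scene {'fov_y': 54.1895, 'cx': 324.5436, 'cy': 241.0439, 'R': [[-0.0126, 0.9999, 0.0087], [0.6815, 0.015, -0.7316], [-0.7317, -0.0033, -0.6816]], 't': [-0.0418, -0.3336, 1.6122]}
top {'fov_y': 56.0786, 'cx': 316.1514, 'cy': 236.0217, 'R': [[-0.0279, -0.9996, -0.0062], [-0.9798, 0.0286, -0.1979], [0.198, 0.0006, -0.9802]], 't': [0.0868, 0.5778, 1.041]}
{'clock': 0.1, 'qpos': array([-1.41525014,  0.5219467 , -0.0363174 ,  1.59991126,  0.02124059,
        1.02107917, -0.1128034 ]), 'qd': array([-4.29169879e-04, -1.77594727e-03,  7.92379522e-05, -3.56978142e-04,
        2.07382182e-03,  8.48706813e-04,  2.37386443e-04]), 'joint_efforts': array([ 2.80700726e-03, -9.28489780e+01,  1.98317394e+00, -3.70527935e+01,
        1.79639517e-02,  5.47184827e-03,  4.45600975e-06]), 'position': array([0.13988061, 0.60885174, 0.21740244]), 'tool_rot': array([-1.46162031,  1.56983751, -1.68736907]), 'force': array([-0.15716687,  1.33095193, -0.20998561]), 'moment': array([-0.04323347,  0.00644836, -0.00099892]), 'grip_width': 0.08486964770168645}
0.011
scene pan_l_center [([379.6, 240.0], 0.95), ([505.6, 255.1], 0.67)]
scene pan_l_grip [([394.9, 206.7], 0.98), ([518.1, 271.0], 0.62)]
scene pan_m_center [([146.7, 257.2], 0.75)]
scene pan_m_grip [([148.7, 217.0], 0.69)]
scene pan_s_center [([205.1, 222.6], 0.72), ([301.0, 205.3], 0.67)]
scene pan_s_grip [([240.3, 225.3], 0.98), ([269.7, 182.9], 0.73), ([208.0, 185.6], 0.55)]
scene rack [([384.5, 266.9], 0.81)]
top pan_l_center [([262.1, 258.4], 0.91), ([138.5, 248.4], 0.56)]
top pan_l_grip [([242.9, 297.4], 0.68), ([143.7, 208.7], 0.62)]
top pan_m_center [([502.8, 236.7], 0.72)]
top pan_m_grip [([518.2, 276.3], 0.68)]
top pan_s_center [([353.1, 332.8], 0.86), ([399.8, 223.9], 0.63), ([456.2, 291.2], 0.59), ([265.2, 258.0], 0.49)]
top pan_s_grip [([416.4, 258.7], 0.97), ([464.6, 332.4], 0.91), ([398.3, 343.1], 0.83), ([506.5, 236.7], 0.61)]
top rack [([261.5, 240.2], 0.74)]
```

View pics/scene0.png

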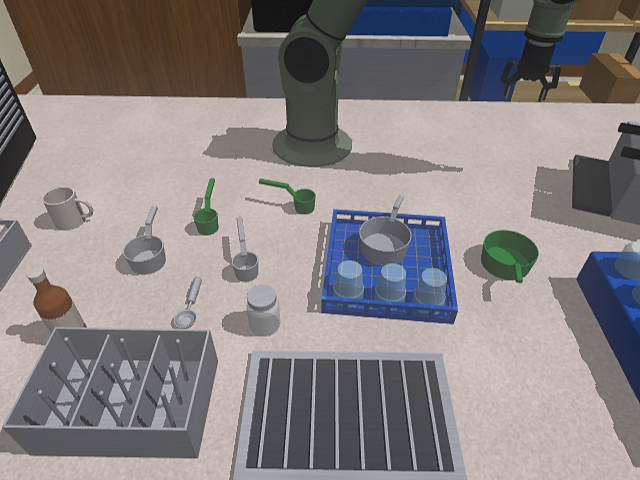

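View pics/top0.png

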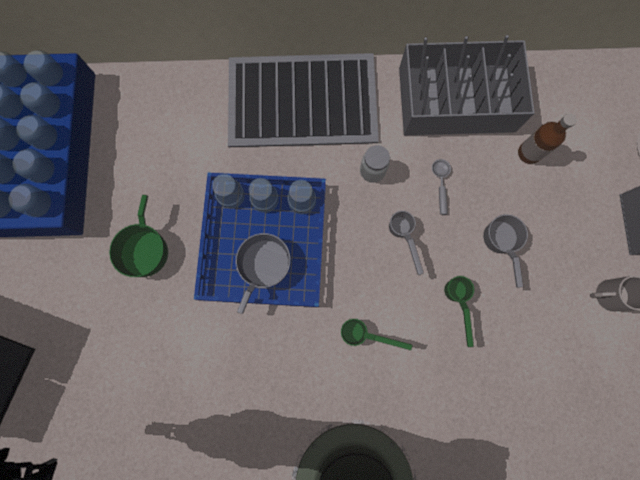

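The medium steel pan is at top (506,236) with its handle toward (519,283), and the small one at (402,224) with its handle toward (419,270). The large one is in the rack at (264,262) with its handle toward (243,305). The green pans are decoys. I'll fit pan models to the silhouettes in both cameras.

```bash
cat > h.py <<'E'
from workcell import observe, grab_frame, camera_info, bot, nets
import cv2,numpy as np
from scipy.optimize import minimize
CI={n:camera_info(n) for n in ["scene","top"]}
def proj(n,X):
    c=CI[n]; f=240/np.tan(np.radians(c["fov_y"])/2)
    p=np.atleast_2d(X)@np.array(c["R"]).T+np.array(c["t"]); 
    return np.c_[f*p[:,0]/p[:,2]+c["cx"], f*p[:,1]/p[:,2]+c["cy"]]
def plane(n,uv,z):
    c=CI[n]; f=240/np.tan(np.radians(c["fov_y"])/2); R=np.array(c["R"]);t=np.array(c["t"])
    d=R.T@np.array([(uv[0]-c["cx"])/f,(uv[1]-c["cy"])/f,1]); o=-R.T@t
    return o+d*(z-o[2])/d[2]
# name: base dia, rim dia, height, z underside
P={"l":(.120,.132,.056,.010),"m":(.086,.096,.052,0.),"s":(.056,.064,.048,0.)}
def model(k,x,y,yaw,z0=None):
    b,r,h,z=P[k]; z=z if z0 is None else z0
    a=np.linspace(0,2*np.pi,48,endpoint=False); C=np.c_[np.cos(a),np.sin(a)]
    body=np.r_[np.c_[C*b/2,np.full(48,z)],np.c_[C*r/2,np.full(48,z+h)]]
    zc=z+h+.020
    bx0=r/2+.022
    bar=np.array([[X,Y,Z] for X in(bx0,.135) for Y in(-.007,.007) for Z in(zc-.006,zc+.006)])
    kick=np.array([[X,Y,Z] for Y in(-.007,.007) for X,Z in((r/2-.002,zc-.032),(r/2-.002,zc-.018),(bx0,zc-.006),(bx0,zc+.006))])
    c,s=np.cos(yaw),np.sin(yaw); R=np.array([[c,-s,0],[s,c,0],[0,0,1]])
    return [g@R.T+[x,y,0] for g in (body,bar,kick)]
def rend(n,k,p,S=4,z0=None):
    m=np.zeros((480*S,640*S),np.uint8)
    for g in model(k,*p,z0=z0):
        hl=cv2.convexHull(((proj(n,g)+.5)*S-.5).astype(np.float32)); cv2.fillConvexPoly(m,np.round(hl).astype(np.int32),1)
    return cv2.resize(m.astype(np.float32),(640,480),interpolation=cv2.INTER_AREA)
def fit(k,p0,masks,z0=None):
    def cost(p):
        e=0
        for n,m in masks.items():
            r=rend(n,k,p,z0=z0); e+=1-np.minimum(r,m).sum()/np.maximum(r,m).sum()
        return e
    s=minimize(cost,p0,method="Nelder-Mead",options=dict(initial_simplex=[np.array(p0)+d for d in ([0,0,0],[.01,0,0],[0,.01,0],[0,0,.15])],xatol=1e-4,fatol=1e-5,maxiter=120))
    return s.x,s.fun
E
python3 - <<'E'
from h import *
G={"l":((264,262),(243,305)),"m":((506,236),(519,283)),"s":((402,224),(419,270))}
for n in CI: grab_frame(n)
for k,(c,hd) in G.items():
    b,r,h,z=P[k]
    A=plane("top",c,z+h/2); B=plane("top",hd,z+h+.02); p0=[A[0],A[1],np.arctan2(*(B-A)[[1,0]])]
    ms={}
    for n in CI:
        D=nets.silhouettes(n,f"pan_{k}_center"); R=rend(n,k,p0)
        best=max(D,key=lambda d:np.minimum(R,d["mask"]).sum()/np.maximum(R,d["mask"]).sum(),default=None)
        if best is not None:
            iou=np.minimum(R,best["mask"]).sum()/np.maximum(R,best["mask"]).sum()
            print(k,n,len(D),best["rect"],round(best["p"],2),round(iou,2))
            if iou>.3: ms[n]=best["mask"]
    print(k,"p0",np.round(p0,4))
    for sub in [["scene"],["top"],["scene","top"]]:
        if all(s in ms for s in sub):
            x,f=fit(k,p0,{s:ms[s].astype(np.float32) for s in sub}); print(" ",sub,np.round(x,4),round(f,3))
    np.save(f"est_{k}.npy",x)
for o in ["glass0_center","spoon_center","sugar_center"]:
    for n in CI: print(o,n,[(np.round(plane(n,d["location"],{"g":.056,"p":.005,"u":.05}[o[0] if o[0]=="g" else o[1]])[:2],3).tolist(),round(d["p"],2)) for d in nets.pinpoint(n,o)][:6])
for n in CI: print("rack",n,[np.round(plane(n,d["location"],0),3) for d in nets.pinpoint(n,"rack")])
E
```

```text
l scene 2 [356.7, 199.1, 411.4, 267.1] 0.71 0.92
l top 2 [234.2, 232.5, 288.5, 314.7] 0.93 0.93
l p0 [0.5227 0.2002 2.7531]
  ['scene'] [0.5271 0.1995 2.7394] 0.06
  ['top'] [0.5233 0.1993 2.7561] 0.071
  ['scene', 'top'] [0.5257 0.1997 2.7594] 0.139
m scene 1 [125.6, 207.6, 166.5, 276.4] 0.63 0.85
m top 1 [484.8, 213.9, 529.1, 290.4] 0.84 0.84
m p0 [ 0.5727 -0.4051  3.1274]
  ['scene'] [ 0.5798 -0.3987  3.1677] 0.036
  ['top'] [ 0.5744 -0.3996  3.1699] 0.096
  ['scene', 'top'] [ 0.5766 -0.4002  3.1585] 0.152
s scene 4 [232.5, 216.2, 258.3, 284.6] 0.9 0.87
s top 5 [391.5, 209.5, 425.3, 276.1] 0.71 0.85
s p0 [ 0.6116 -0.1474 -2.9459]
  ['scene'] [ 0.6123 -0.1443 -2.9179] 0.062
  ['top'] [ 0.6088 -0.1443 -2.9115] 0.071
  ['scene', 'top'] [ 0.61   -0.1444 -2.9146] 0.145
glass0_center scene [([0.68, 0.1], 0.89)]
glass0_center top [([0.615, -0.138], 0.68), ([0.676, 0.106], 0.63)]
spoon_center scene [([0.708, -0.263], 0.76)]
spoon_center top [([0.708, -0.259], 0.74)]
sugar_center scene [([0.765, -0.082], 0.81), ([0.687, 0.204], 0.46)]
sugar_center top [([0.766, -0.086], 0.73)]
rack scene [array([0.574, 0.209, 0.   ])]
rack top [array([0.58 , 0.208, 0.   ])]
```

```bash
cat > plan.py <<'E'
from h import *
from scipy.spatial.transform import Rotation as Ro
def pose():
    o=observe(); return np.array(o["position"]),Ro.from_euler("xyz",o["tool_rot"]),o
def tgt(yaw_y):  # tool x down, tool y heading yaw_y
    y=np.array([np.cos(yaw_y),np.sin(yaw_y),0]); x=np.array([0,0,-1.]); return Ro.from_matrix(np.c_[x,y,np.cross(x,y)])
def seq(wps,start=None):
    """wps: list of (pos, yaw_y or Ro, n). prints rows"""
    p,R,o=pose() if start is None else start
    rows=[]
    for q,yw,n in wps:
        T=yw if isinstance(yw,Ro) else tgt(yw)
        p0,R0=p,R; rv=(R0.inv()*T).as_rotvec()
        for i in range(n):
            pn=p0+(np.array(q)-p0)*(i+1)/n; Rn=R0*Ro.from_rotvec(rv*(i+1)/n)
            d=R.inv().apply(pn-p)*1000; w=(R.inv()*Rn).as_rotvec()
            d=np.round(d,1);w=np.round(w,3); rows.append(np.r_[d,w].tolist())
            p=p+R.apply(d/1000); R=R*Ro.from_rotvec(w)
    for i in range(0,len(rows),20): print(str(rows[i:i+20]).replace(" ",""))
    print("max",np.abs(rows).max(0))
def show():
    p,R,o=pose(); M=R.as_matrix(); print("t",round(o["clock"],2),"p",np.round(p,4),"yawy",round(float(np.arctan2(M[1,1],M[0,1])),4),"xdown",np.round(M[:,0],3),"q",np.round(o["qpos"],2),"F",np.round(o["force"],1),"w",round(o["grip_width"],4))
E
python3 - <<'E'
from plan import *
show()
# pan grips
for k in "lms":
    x,y,a=np.load(f"est_{k}.npy"); print(k,x,y,a, x+.095*np.cos(a),y+.095*np.sin(a))
p,R,o=pose(); M=R.as_matrix(); y0=np.arctan2(M[1,1],M[0,1])
seq([((.35,.45,.25),y0,7),((.52,.18,.25),y0,8),((.53,-.1,.25),y0,7)])
E
```

```text
t 1.6 p [0.14   0.6091 0.2179] yawy 1.345 xdown [-0. -0. -1.] q [-1.42  0.52 -0.04  1.6   0.02  1.02 -0.11] F [ 0.5 -0.5 -0.5] w 0.0853
l 0.5256852873645987 0.19974291144161518 2.7593857410808926 0.4375401277226364 0.23517497081858296
m 0.5766106499149739 -0.4002258343387552 3.1585469151619194 0.48162430331972583 -0.401836412026236
s 0.6099991031618701 -0.14440780727934638 -2.914607741748083 0.5174359158032803 -0.16578668344294756
[[-4.6,-15.4,34.3,0.0,0.0,0.0],[-4.6,-15.5,34.4,0.0,0.0,0.0],[-4.6,-15.4,34.3,0.0,0.0,0.0],[-4.5,-15.4,34.3,0.0,0.0,0.0],[-4.6,-15.5,34.4,0.0,0.0,0.0],[-4.6,-15.4,34.3,0.0,0.0,0.0],[-4.6,-15.4,34.3,0.0,0.0,0.0],[0.0,-28.1,28.3,0.0,0.0,0.0],[0.0,-28.2,28.2,0.0,0.0,0.0],[0.0,-28.1,28.3,0.0,0.0,0.0],[0.0,-28.2,28.3,0.0,0.0,0.0],[0.0,-28.1,28.3,0.0,0.0,0.0],[0.0,-28.1,28.2,0.0,0.0,0.0],[0.0,-28.2,28.3,0.0,0.0,0.0],[0.0,-28.1,28.3,0.0,0.0,0.0],[0.0,-38.7,10.3,0.0,0.0,0.0],[0.0,-38.6,10.4,0.0,0.0,0.0],[0.0,-38.7,10.3,0.0,0.0,0.0],[0.0,-38.7,10.4,0.0,0.0,0.0],[0.0,-38.6,10.3,0.0,0.0,0.0]]
[[0.0,-38.7,10.4,0.0,0.0,0.0],[0.0,-38.7,10.3,0.0,0.0,0.0]]
max [ 4.6 38.7 34.4  0.   0.   0. ]
```

Run:
```python
from plan import *
seq([((.35,.45,.25),.45,7),((.52,.18,.25),-.5,8),((.5,-.22,.22),-1.549,9)])
```

```text
[[-4.6,-15.4,34.3,0.128,0.0,0.0],[-4.6,-11.0,36.1,0.128,0.0,0.0],[-4.6,-6.2,37.1,0.128,0.0,0.0],[-4.5,-1.4,37.6,0.127,0.0,0.0],[-4.6,3.3,37.5,0.128,0.0,0.0],[-4.6,8.1,36.8,0.128,0.0,0.0],[-4.6,12.7,35.4,0.128,0.0,0.0],[0.0,4.5,39.6,0.119,0.0,-0.0],[0.0,9.1,38.9,0.118,0.0,-0.0],[0.0,13.6,37.4,0.119,0.0,-0.0],[0.0,18.0,35.6,0.119,0.0,-0.0],[0.0,22.1,33.3,0.119,0.0,-0.0],[0.0,25.9,30.3,0.118,0.0,-0.0],[0.0,29.2,27.1,0.119,0.0,-0.0],[0.0,32.3,23.4,0.119,0.0,-0.0],[3.3,19.4,40.1,0.117,0.0,-0.0],[3.4,23.9,37.5,0.116,0.0,-0.0],[3.3,28.1,34.5,0.117,0.0,-0.0],[3.3,31.9,31.0,0.116,0.0,-0.0],[3.4,35.3,27.1,0.117,0.0,-0.0]]
[[3.3,38.2,22.8,0.116,0.0,-0.0],[3.3,40.6,18.2,0.117,0.0,-0.0],[3.4,42.5,13.4,0.116,0.0,-0.0],[3.3,43.7,8.3,0.117,0.0,-0.0]]
max [ 4.6   43.7   40.1    0.128  0.     0.   ]
```

Request:
jog_arm(
  commands=[
    [-5,-15,34,0.128,0,0],
    [-5,-11,36,0.128,0,0],
    [-5,-6,37,0.128,0,0],
    [-5,-1,38,0.127,0,0],
    [-5,3,38,0.128,0,0],
    [-5,8,37,0.128,0,0],
    [-5,13,35,0.128,0,0],
    [0,5,40,0.119,0,0],
    [0,9,39,0.119,0,0],
    [0,14,37,0.119,0,0],
  ],
  gripper=0,
  newtons=100,
)

```text
clock: 2.6
position: [0.416, 0.3399, 0.2535]
tool_rot: [-2.846, 1.567, 1.92]
force: [0.7, 0.1, -0.1]
grip_width: 0.0854
```

Run:
```python
from plan import *
show()
seq([((.52,.18,.25),-.5,6),((.5,-.22,.22),-1.549,9)])
```

```text
t 2.6 p [0.416  0.3399 0.2535] yawy 0.0539 xdown [-0.001  0.003 -1.   ] q [-1.06  0.36  0.35  1.81 -0.15  1.   -0.6 ] F [ 0.7  0.1 -0.1] w 0.0854
[[0.5,15.9,27.5,0.092,-0.001,0.0],[0.5,18.3,26.0,0.093,0.0,0.001],[0.5,20.7,24.2,0.092,-0.001,-0.0],[0.5,22.8,22.1,0.092,-0.0,0.0],[0.6,24.7,20.0,0.093,-0.001,0.001],[0.5,26.5,17.6,0.092,-0.0,-0.0],[3.3,19.4,40.1,0.117,-0.0,-0.0],[3.4,23.9,37.5,0.116,-0.0,-0.0],[3.3,28.1,34.5,0.117,-0.0,-0.0],[3.3,31.9,31.0,0.116,-0.0,-0.0],[3.4,35.3,27.1,0.117,-0.0,-0.0],[3.3,38.2,22.8,0.116,-0.0,0.0],[3.3,40.6,18.2,0.117,-0.0,0.0],[3.4,42.4,13.4,0.116,-0.0,0.0],[3.3,43.8,8.3,0.117,-0.0,0.0]]
max [3.40e+00 4.38e+01 4.01e+01 1.17e-01 1.00e-03 1.00e-03]
```

Request:
jog_arm(
  commands=[
    [0,16,28,0.092,0,0],
    [0,18,26,0.092,0,0],
    [0,21,24,0.092,0,0],
    [0,23,22,0.092,0,0],
    [0,25,20,0.092,0,0],
    [0,27,18,0.092,0,0],
    [3,19,40,0.117,0,0],
    [3,24,38,0.117,0,0],
    [3,28,35,0.117,0,0],
    [3,32,31,0.117,0,0],
    [3,35,27,0.117,0,0],
    [3,38,23,0.117,0,0],
    [3,41,18,0.117,0,0],
    [3,42,13,0.117,0,0],
    [3,44,8,0.117,0,0],
  ],
)

```text
clock: 4.1
position: [0.4863, -0.2415, 0.225]
tool_rot: [-2.298, 1.561, 0.799]
force: [0.5, 1.1, 1.0]
grip_width: 0.0853
```

Run:
```python
from plan import *
show()
seq([((.482,-.402,.115),-1.549,7)])
```

```text
t 4.1 p [ 0.4863 -0.2415  0.225 ] yawy -1.6149 xdown [ 0.007  0.007 -1.   ] q [-0.22  0.5   0.83  1.84 -0.45  0.99 -0.82] F [0.5 1.1 1. ] w 0.0853
[[15.6,23.0,-0.3,-0.009,-0.001,0.001],[15.5,23.1,-0.1,-0.01,-0.001,0.001],[15.6,23.0,0.1,-0.009,-0.001,0.001],[15.6,23.0,0.3,-0.01,-0.001,0.001],[15.7,23.0,0.5,-0.009,-0.001,0.001],[15.7,22.9,0.7,-0.009,-0.001,0.001],[15.7,23.0,0.9,-0.01,-0.001,0.001]]
max [1.57e+01 2.31e+01 9.00e-01 1.00e-02 1.00e-03 1.00e-03]
```

Request:
jog_arm(
  commands=[
    [16,23,0,-0.01,0,0],
    [16,23,0,-0.01,0,0],
    [16,23,0,-0.01,0,0],
    [16,23,0,-0.01,0,0],
    [16,23,0,-0.01,0,0],
    [16,23,1,-0.01,-0.003,0.003],
    [15,23,1,-0.01,-0.003,0.003],
    [0,0,0,0,0,0],
  ],
)

```text
clock: 4.9
position: [0.4793, -0.4148, 0.1082]
tool_rot: [2.838, 1.569, -0.286]
force: [-0.0, 0.5, 1.1]
grip_width: 0.0857
```

Run:
```python
from plan import *
show()
for n in CI:
    im=grab_frame(n).copy()
    for k in "lms":
        p=np.load(f"est_{k}.npy")
        cs,_=cv2.findContours((rend(n,k,p)>.5).astype(np.uint8),cv2.RETR_EXTERNAL,cv2.CHAIN_APPROX_NONE); cv2.drawContours(im,cs,-1,(255,0,0),1)
    o=[(100,150),(380,180)][n=="top"]
    cv2.imwrite(f"pics/{n}1.png",cv2.resize(im[o[1]:o[1]+150,o[0]:o[0]+200],(800,600),interpolation=cv2.INTER_CUBIC)[:,:,::-1])
seq([((.482,-.402,.064),-1.549,4)])
```

```text
t 4.9 p [ 0.4793 -0.4148  0.1082] yawy -1.5534 xdown [ 0.002 -0.001 -1.   ] q [ 0.21  0.77  0.65  1.69 -0.58  0.88 -0.44] F [-0.   0.5  1.1] w 0.0857
[[11.4,-2.7,-0.4,-0.001,-0.001,-0.0],[11.5,-2.6,-0.3,-0.001,-0.001,-0.0],[11.4,-2.7,-0.4,-0.0,-0.001,-0.0],[11.4,-2.6,-0.4,-0.001,-0.001,-0.0]]
max [1.15e+01 2.70e+00 4.00e-01 1.00e-03 1.00e-03 0.00e+00]
```

View pics/scene1.png

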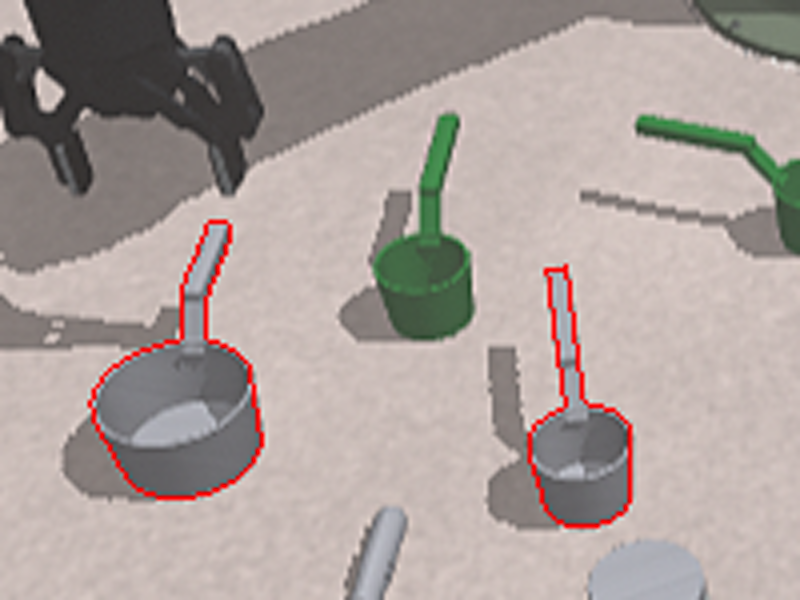

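View pics/top1.png

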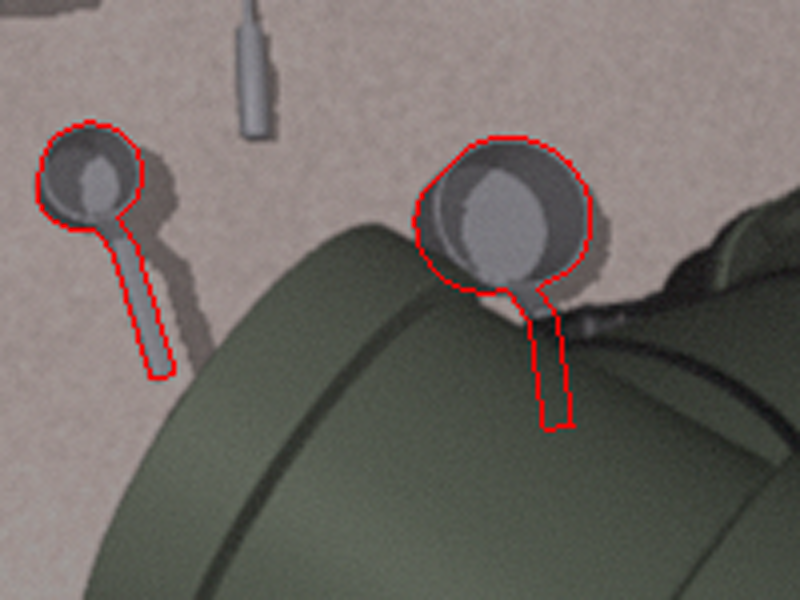

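Run:
```python
from plan import *
p,R,o=pose()
for nm,d in (("tcp",[0,0,0]),("tipA",[0,.05,0]),("tipB",[0,-.05,0])):
    q=p+R.apply(d); u=proj("scene",q)[0]; print(nm,np.round(q,3),u.round(1),((u-[100,150])*4).round(0))
q=[.482,-.402,.072];u=proj("scene",q)[0];print(u,(u-[100,150])*4)
```

```text
tcp [ 0.481 -0.413  0.11 ] [143.  204.5] [172. 218.]
tipA [ 0.482 -0.463  0.11 ] [123.1 204.4] [ 92. 218.]
tipB [ 0.48  -0.363  0.11 ] [162.8 204.5] [251. 218.]
[150.62896305 216.3421404 ] [202.51585219 265.36856159]
```

Run:
```python
from plan import *
show()
p,R,o=pose()
for n in CI:
    im=grab_frame(n).copy()
    for d,c in (([.0,0,0],(255,0,0)),([0,.045,0],(255,255,0)),([0,-.045,0],(0,255,255)),([-.1,0,0],(255,0,255))):
        u=proj(n,p+R.apply(d))[0]; 
        cv2.circle(im,tuple(np.round(u).astype(int)),1,c,-1)
    o=[(80,100),(440,180)][n=="top"]
    cv2.imwrite(f"pics/{n}2.png",cv2.resize(im[o[1]:o[1]+150,o[0]:o[0]+200],(800,600),interpolation=cv2.INTER_CUBIC)[:,:,::-1])
show()
```

```text
t 5.0 p [ 0.4806 -0.4126  0.1097] yawy -1.5522 xdown [ 0.004  0.    -1.   ] q [ 0.21  0.77  0.65  1.69 -0.58  0.88 -0.45] F [0.4 0.7 0.7] w 0.0855
t 5.1 p [ 0.4814 -0.4118  0.1105] yawy -1.5507 xdown [ 0.005 -0.    -1.   ] q [ 0.21  0.76  0.65  1.69 -0.58  0.88 -0.45] F [-1.3 -0.6  0.8] w 0.0852
```

View pics/scene2.png

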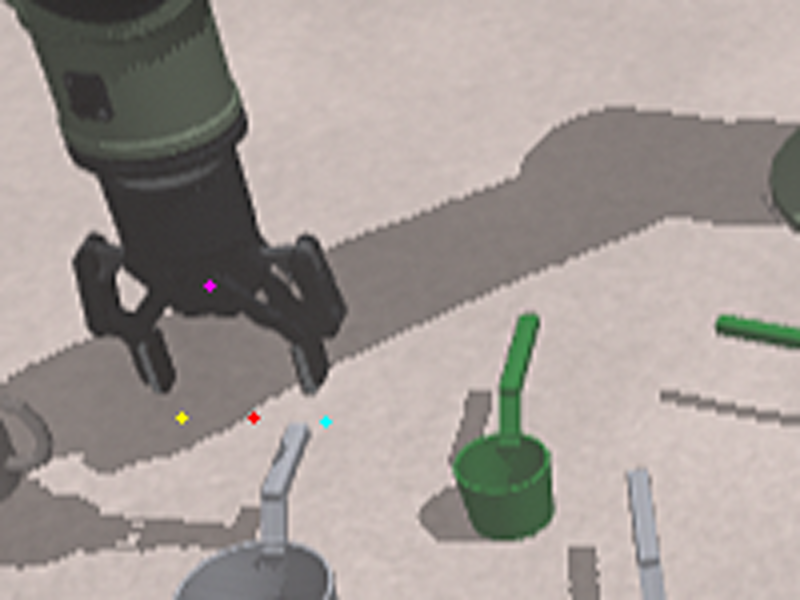

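View pics/top2.png

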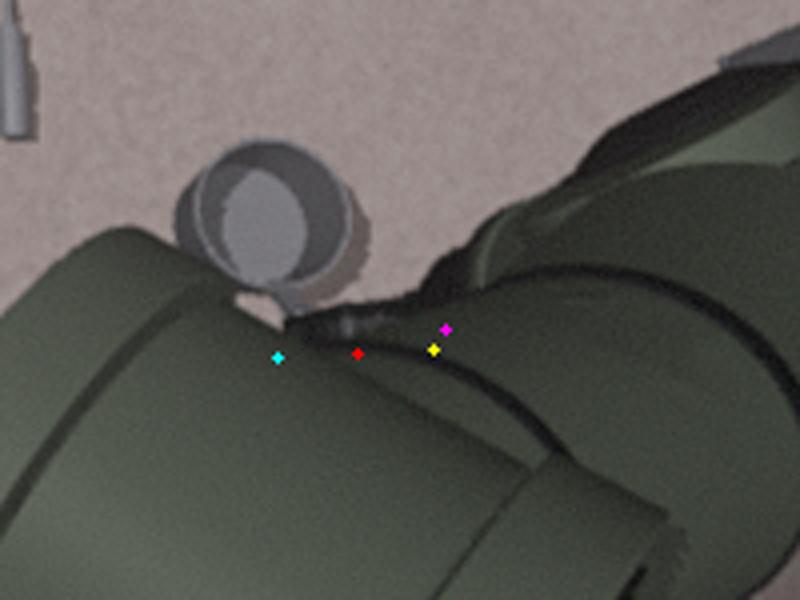

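Run:
```python
from h import *
for d in (.0,.02,.04): print(d,proj("scene",[.14,.609,.218+d])[0].round(1),proj("top",[.14,.609,.218+d])[0].round(1))
im=cv2.imread("pics/scene0.png"); cv2.imwrite("pics/c1.png",cv2.resize(im[20:120,480:600],(720,600),interpolation=cv2.INTER_CUBIC))
```

```text
0.0 [520.3 106.9] [ 38.4 454.6]
0.02 [522.4 100.5] [ 31.8 457.6]
0.04 [524.5  93.9] [ 24.9 460.7]
```

View pics/c1.png

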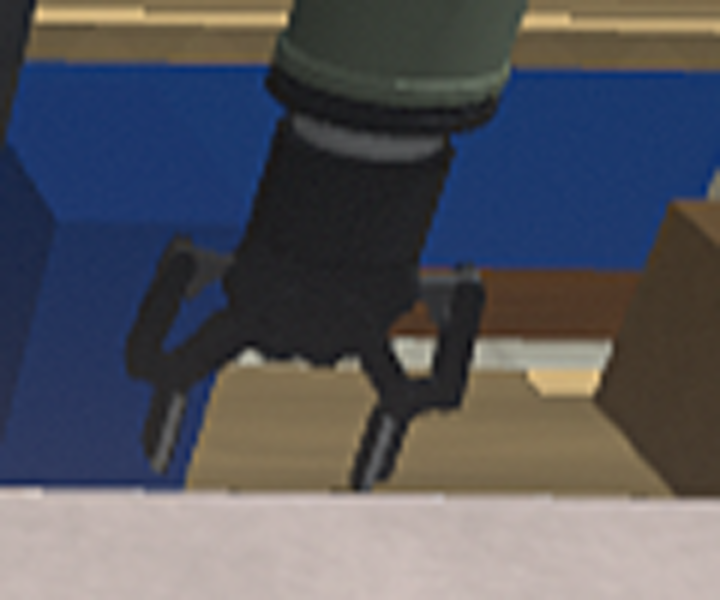

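Request:
jog_arm(
  commands=[
    [0,-3,0,0,0,0],
    [0,-3,0,0,0,0],
    [0,-2,0,0,0,0],
    [0,-2,0,0,0,0],
    [0,0,0,0,0,0],
    [0,0,0,0,0,0],
    [0,0,0,0,0,0],
    [0,0,0,0,0,0],
  ],
  gripper=255,
)

```text
clock: 5.9
position: [0.4834, -0.3982, 0.1126]
tool_rot: [3.091, 1.563, -0.027]
force: [-0.7, -0.0, 0.3]
grip_width: -0.0001
```

Run:
```python
from plan import *
show()
p,R,o=pose()
for n in ["scene"]:
    im=grab_frame(n).copy()
    for d,c in (([.0,0,0],(255,0,0)),([0.011,0,0],(255,255,0)),([-.1,0,0],(255,0,255))):
        u=proj(n,p+R.apply(d))[0]; 
        cv2.circle(im,tuple(np.round(u).astype(int)),0,c,-1)
    o=[(110,160),(440,180)][n=="top"]
    cv2.imwrite(f"pics/{n}3.png",cv2.resize(im[o[1]:o[1]+75,o[0]:o[0]+100],(800,600),interpolation=cv2.INTER_CUBIC)[:,:,::-1])
show()
```

```text
t 5.9 p [ 0.4834 -0.3982  0.1126] yawy -1.5469 xdown [ 0.008 -0.    -1.   ] q [ 0.18  0.75  0.66  1.71 -0.58  0.87 -0.46] F [-0.7 -0.   0.3] w -0.0001
t 5.95 p [ 0.4833 -0.3983  0.1126] yawy -1.547 xdown [ 0.008 -0.    -1.   ] q [ 0.18  0.75  0.66  1.71 -0.58  0.87 -0.46] F [-0.7  0.3  0.3] w -0.0001
```

View pics/scene3.png

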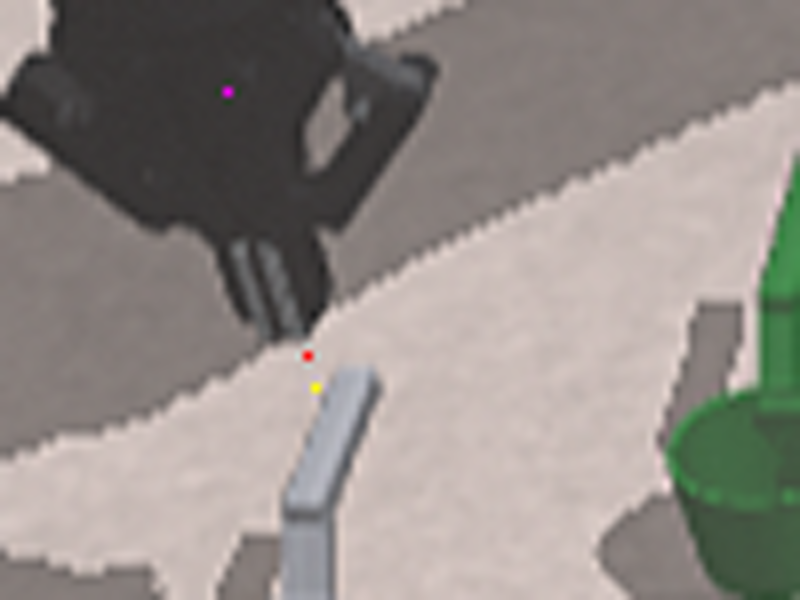

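Run:
```python
from h import *
im=cv2.imread("pics/top0.png")
from scipy.spatial.transform import Rotation as Ro
p=np.array([.14,.609,.2176]);yd=np.array([np.cos(1.345),np.sin(1.345),0])
for s in (-.045,0,.045):
  for dz,c in ((0,(0,0,255)),(.02,(0,255,255))):
    u=np.round(proj("top",p+yd*s+[0,0,dz])[0]).astype(int); print(u); cv2.circle(im,tuple(u),0,c,-1)
cv2.imwrite("pics/c2.png",cv2.resize(im[420:480,0:80],(800,600),interpolation=cv2.INTER_CUBIC))
```

```text
[ 61 460]
[ 55 463]
[ 39 455]
[ 32 458]
[ 16 449]
[  9 452]
```

View pics/c2.png

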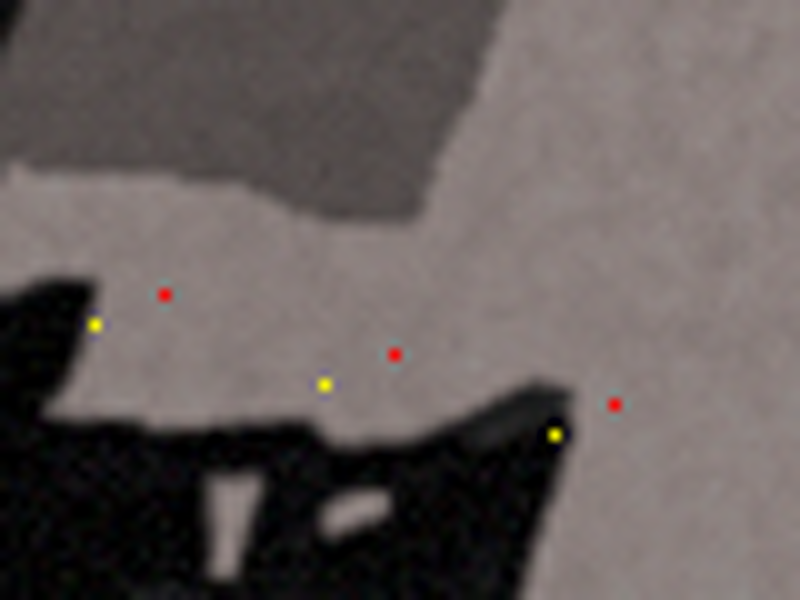

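Request:
jog_arm(
  commands=[
    [0,0,0,0,0,0],
    [0,0,0,0,0,0],
    [0,0,0,0,0,0],
    [0,0,0,0,0,0],
    [12,0,0,0,0,0],
    [16,0,0,0,0,0],
    [15,0,0,0,0,0],
    [12,0,0,0,0,0],
    [8,0,0,0,0,0],
    [0,0,0,0,0,0],
    [0,0,0,0,0,0],
  ],
  gripper=0,
)

```text
clock: 7.05
position: [0.4827, -0.398, 0.0418]
tool_rot: [-2.946, 1.565, 0.219]
force: [-0.0, 0.4, 0.1]
grip_width: 0.0852
```

Run:
```python
from plan import *
show()
for n in ["scene"]:
    im=grab_frame(n).copy()
    o=[(110,160),(440,180)][n=="top"]
    cv2.imwrite(f"pics/{n}4.png",cv2.resize(im[o[1]:o[1]+75,o[0]:o[0]+100],(800,600),interpolation=cv2.INTER_CUBIC)[:,:,::-1])
```

```text
t 7.05 p [ 0.4827 -0.398   0.0418] yawy -1.5478 xdown [ 0.005  0.001 -1.   ] q [ 0.23  0.84  0.58  1.74 -0.65  0.76 -0.41] F [-0.   0.4  0.1] w 0.0852
```

View pics/scene4.png

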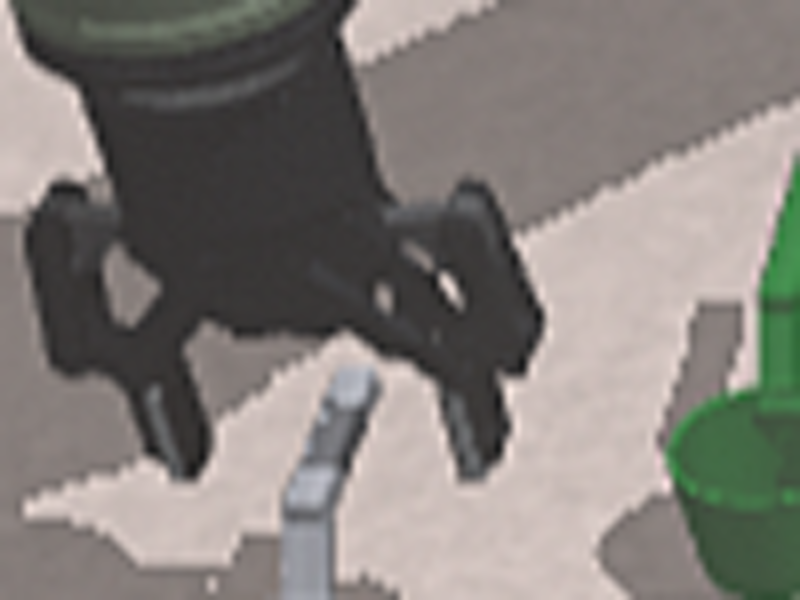

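Request:
jog_arm(
  commands=[
    [0,0,0,0,0,0],
    [0,0,0,0,0,0],
    [0,0,0,0,0,0],
    [0,0,0,0,0,0],
    [0,0,0,0,0,0],
    [0,0,0,0,0,0],
    [0,0,0,0,0,0],
  ],
  gripper=255,
  newtons=110,
)

```text
clock: 7.8
position: [0.484, -0.3987, 0.0441]
tool_rot: [3.036, 1.562, -0.082]
force: [1.1, 0.2, 0.0]
grip_width: 0.0115
```

Run:
```python
from plan import *
show()
n="scene"
im=grab_frame(n).copy()
p=np.load("est_m.npy")
cs,_=cv2.findContours((rend(n,"m",p)>.5).astype(np.uint8),cv2.RETR_EXTERNAL,cv2.CHAIN_APPROX_NONE); cv2.drawContours(im,cs,-1,(255,0,0),1)
cv2.imwrite(f"pics/{n}5.png",cv2.resize(im[180:300,80:240],(800,600),interpolation=cv2.INTER_CUBIC)[:,:,::-1])
```

```text
t 7.8 p [ 0.484  -0.3987  0.0441] yawy -1.5475 xdown [ 0.009 -0.001 -1.   ] q [ 0.22  0.84  0.58  1.74 -0.65  0.76 -0.41] F [1.1 0.2 0. ] w 0.0115
```

View pics/scene5.png

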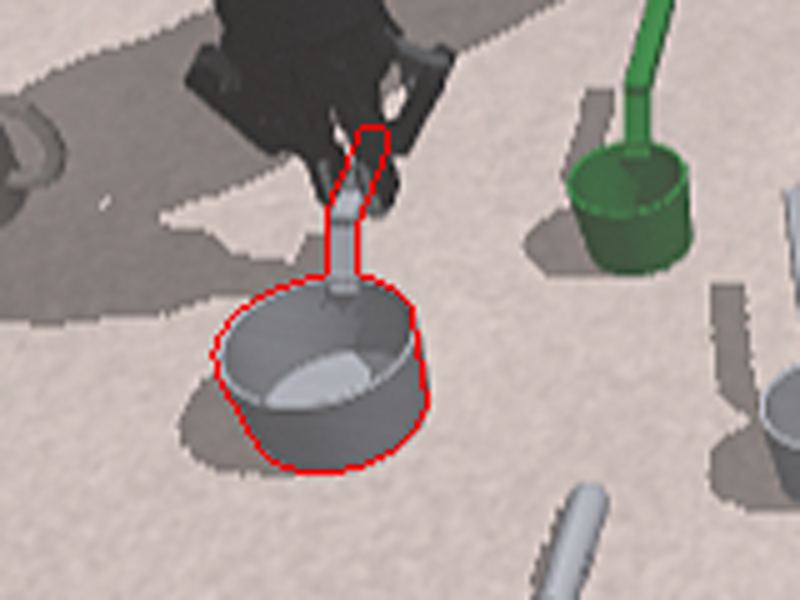

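```bash
cat >> plan.py <<'E'
def wz(R,d): return Ro.from_rotvec([0,0,d])*R
E
python3 - <<'E'
from plan import *
p,R,o=pose(); np.save("grasp_m.npy",np.r_[p,R.as_quat()])
seq([(p+[0,0,.12],R,6),((.46,-.1,.165),wz(R,.2),9),((.44,.167,.165),wz(R,.377),10)])
E
```

```text
[[-20.0,0.0,-0.2,0.0,0.0,0.0],[-20.0,0.0,-0.1,0.0,0.0,0.0],[-20.0,0.1,-0.2,0.0,0.0,0.0],[-20.0,-0.0,-0.2,0.0,0.0,0.0],[-20.0,-0.0,-0.2,0.0,0.0,0.0],[-20.0,0.0,-0.1,0.0,0.0,0.0],[-0.2,-33.2,1.9,-0.022,0.0,-0.0],[-0.1,-33.3,1.1,-0.022,0.0,-0.0],[-0.2,-33.3,0.4,-0.023,0.0,-0.001],[-0.1,-33.3,-0.3,-0.022,0.0,0.0],[-0.1,-33.3,-1.1,-0.022,0.0,0.0],[-0.1,-33.2,-1.8,-0.022,0.0,-0.0],[-0.1,-33.2,-2.6,-0.023,0.0,-0.0],[-0.2,-33.1,-3.3,-0.022,0.0,-0.0],[-0.1,-33.1,-4.0,-0.022,0.0,-0.001],[0.0,-26.5,-4.0,-0.018,0.0,-0.0],[0.0,-26.4,-4.4,-0.017,0.0,-0.0],[0.1,-26.3,-4.9,-0.018,0.0,-0.0],[-0.0,-26.2,-5.3,-0.018,0.0,-0.0],[-0.0,-26.2,-5.9,-0.017,0.0,-0.001]]
[[0.0,-26.0,-6.3,-0.018,0.0,0.0],[0.1,-25.9,-6.7,-0.018,0.0,0.0],[0.0,-25.8,-7.2,-0.018,0.0,0.0],[0.1,-25.6,-7.7,-0.017,0.0,-0.0],[0.0,-25.5,-8.1,-0.018,0.0,-0.0]]
max [2.00e+01 3.33e+01 8.10e+00 2.30e-02 0.00e+00 1.00e-03]
```

Lift first, gently, and check the hold.

Request:
jog_arm(
  commands=[
    [-6,0,0,0,0,0],
    [-12,0,0,0,0,0],
    [-20,0,0,0,0,0],
    [-25,0,0,0,0,0],
    [-25,0,0,0,0,0],
    [-20,0,0,0,0,0],
    [-12,0,0,0,0,0],
    [0,0,0,0,0,0],
  ],
)

```text
clock: 8.65
position: [0.481, -0.398, 0.1722]
tool_rot: [-3.027, 1.565, 0.137]
force: [0.5, 1.0, -2.1]
grip_width: 0.0111
```

Run:
```python
from plan import *
show()
n="scene"
im=grab_frame(n).copy()
cv2.imwrite(f"pics/{n}6.png",cv2.resize(im[120:270,60:260],(800,600),interpolation=cv2.INTER_CUBIC)[:,:,::-1])
p,R,o=pose()
seq([((.46,-.1,.165),wz(R,.2),9),((.44,.167,.165),wz(R,.377),10)])
```

```text
t 8.65 p [ 0.481  -0.398   0.1722] yawy -1.5486 xdown [ 0.006  0.001 -1.   ] q [ 0.15  0.68  0.71  1.68 -0.52  0.98 -0.5 ] F [ 0.5  1.  -2.1] w 0.0111
[[0.7,-33.1,1.6,-0.022,-0.0,-0.0],[0.8,-33.2,0.8,-0.022,-0.0,-0.0],[0.7,-33.1,0.1,-0.023,-0.0,-0.0],[0.7,-33.2,-0.6,-0.022,-0.0,-0.0],[0.7,-33.1,-1.4,-0.022,-0.0,-0.001],[0.8,-33.1,-2.1,-0.022,-0.0,0.0],[0.8,-33.1,-2.8,-0.023,-0.0,0.0],[0.7,-32.9,-3.6,-0.022,-0.0,0.0],[0.8,-32.9,-4.3,-0.022,-0.0,-0.0],[0.1,-26.5,-3.9,-0.018,-0.0,-0.0],[0.0,-26.4,-4.4,-0.017,-0.0,-0.0],[0.1,-26.3,-4.9,-0.018,-0.0,-0.0],[0.0,-26.3,-5.3,-0.018,-0.0,-0.0],[0.1,-26.1,-5.8,-0.017,-0.0,-0.001],[0.0,-26.0,-6.3,-0.018,-0.0,0.0],[0.1,-26.0,-6.7,-0.018,-0.0,0.0],[0.1,-25.8,-7.2,-0.018,-0.0,0.0],[0.1,-25.6,-7.6,-0.017,-0.0,0.0],[0.1,-25.5,-8.1,-0.018,-0.0,-0.0]]
max [8.00e-01 3.32e+01 8.10e+00 2.30e-02 0.00e+00 1.00e-03]
```

View pics/scene6.png

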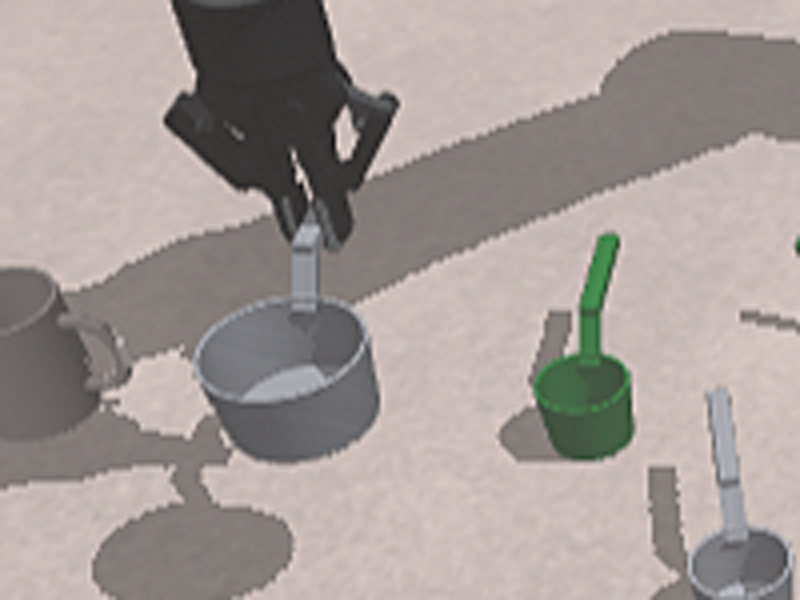

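Request:
jog_arm(
  commands=[
    [0,-15,1,-0.01,0,0],
    [0,-25,1,-0.022,0,0],
    [0,-33,1,-0.022,0,0],
    [0,-33,0,-0.022,0,0],
    [0,-33,-1,-0.022,0,0],
    [0,-33,-1,-0.022,0,0],
    [0,-33,-2,-0.022,0,0],
    [0,-33,-3,-0.022,0,0],
    [0,-33,-4,-0.022,0,0],
    [0,-33,-4,-0.022,0,0],
    [0,-32,-4,-0.022,0,0],
    [0,-32,-5,-0.022,0,0],
    [0,-32,-5,-0.022,0,0],
    [0,-31,-6,-0.022,0,0],
    [0,-31,-6,-0.022,0,0],
    [0,-28,-6,-0.02,0,0],
    [0,-20,-6,-0.02,0,0],
    [0,-10,-4,-0.02,0,0],
    [0,0,0,0,0,0],
  ],
)

```text
clock: 10.6
position: [0.4084, 0.1551, 0.1576]
tool_rot: [-0.483, 1.548, 3.09]
force: [-0.2, -1.1, -1.5]
grip_width: 0.0116
```

Run:
```python
from plan import *
show()
g=np.load("grasp_m.npy"); Rg=Ro.from_quat(g[3:])
for n in CI:
    im=grab_frame(n).copy()
    o=[(300,100),(170,160)][n=="top"]
    cv2.imwrite(f"pics/{n}7.png",cv2.resize(im[o[1]:o[1]+150,o[0]:o[0]+200],(800,600),interpolation=cv2.INTER_CUBIC)[:,:,::-1])
seq([((.439,.167,.16),wz(Rg,.377),5)])
```

```text
t 10.6 p [0.4084 0.1551 0.1576] yawy -1.14 xdown [-0.022  0.001 -1.   ] q [-1.03  0.41  0.7   2.14 -0.4   0.74 -1.2 ] F [-0.2 -1.1 -1.5] w 0.0116
[[-0.6,0.0,-6.6,0.005,0.006,0.002],[-0.5,0.0,-6.7,0.006,0.005,0.002],[-0.5,-0.0,-6.6,0.005,0.006,0.003],[-0.4,-0.1,-6.6,0.006,0.006,0.002],[-0.5,-0.1,-6.7,0.005,0.005,0.002]]
max [6.0e-01 1.0e-01 6.7e+00 6.0e-03 6.0e-03 3.0e-03]
```

View pics/scene7.png

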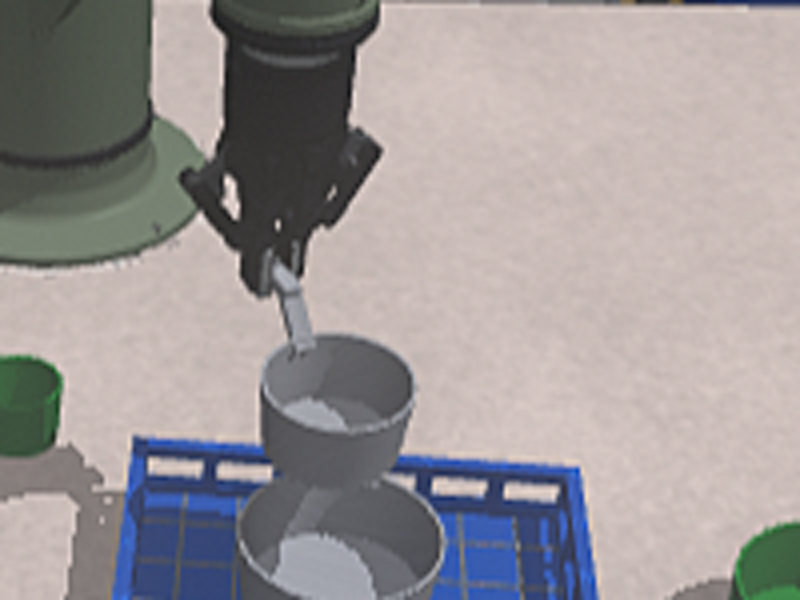

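View pics/top7.png

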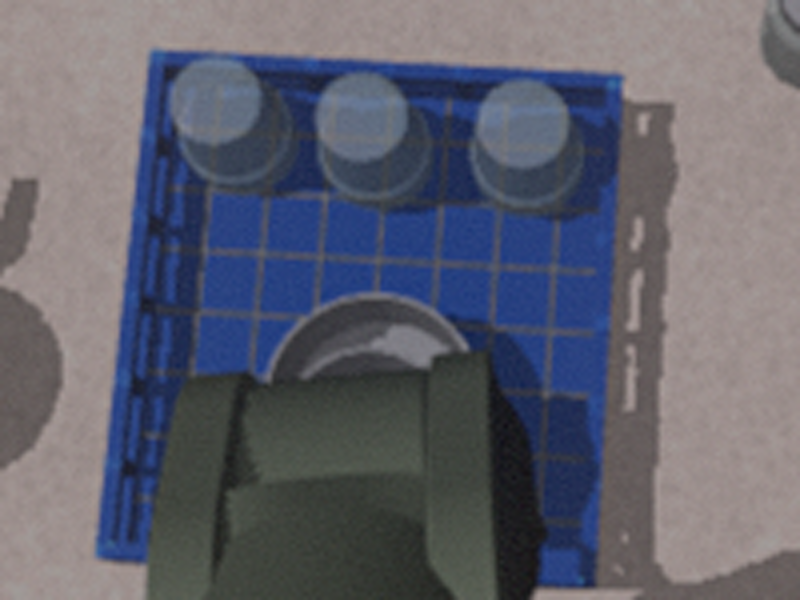

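Request:
jog_arm(
  commands=[
    [0,0,-7,0.006,0.006,0.002],
    [0,0,-8,0.006,0.006,0.002],
    [0,0,-7,0.006,0.006,0.003],
    [0,0,-7,0.006,0.006,0.003],
    [0,0,-5,0.005,0.005,0.002],
    [0,0,0,0,0,0],
    [0,0,0,0,0,0],
  ],
)

```text
clock: 11.4
position: [0.4438, 0.1647, 0.1574]
tool_rot: [2.812, 1.558, 0.059]
force: [-0.2, 0.3, -2.5]
grip_width: 0.0114
```

```bash
cat > inhand.py <<'E'
from plan import *
import sys
def inhand(k,g,p0,tag):
    p,R,o=pose(); z0=p[2]-g[2]
    grab_frame("scene"); D=nets.silhouettes("scene",f"pan_{k}_center")
    Rn=rend("scene",k,p0,z0=z0)
    iou=[np.minimum(Rn,d["mask"]).sum()/np.maximum(Rn,d["mask"]).sum() for d in D]; print([(round(i,2),round(d["p"],2)) for i,d in zip(iou,D)])
    im=grab_frame("scene").copy()
    x=p0
    if iou and max(iou)>.4:
        m=D[int(np.argmax(iou))]["mask"].astype(np.float32)
        # body only: exclude handle via fit on both
        x,f=fit(k,p0,{"scene":m},z0=z0); print("fit",np.round(x,4),round(f,3))
    for q,c,z in ((x,(255,0,0),z0),):
        cs,_=cv2.findContours((rend("scene",k,q,z0=z)>.5).astype(np.uint8),cv2.RETR_EXTERNAL,cv2.CHAIN_APPROX_NONE); cv2.drawContours(im,cs,-1,c,1)
    cv2.imwrite(f"pics/{tag}.png",cv2.resize(im[130:280,300:500],(800,600),interpolation=cv2.INTER_CUBIC)[:,:,::-1])
    return x
E
python3 - <<'E'
from inhand import *
show()
g=np.load("grasp_m.npy"); inhand("m",g,[.5257,.1997,3.542],"in8")
Rg=Ro.from_quat(g[3:]); seq([((.439,.167,.11),wz(Rg,.377),5)])
E
```

```text
t 11.4 p [0.4438 0.1647 0.1574] yawy -1.1816 xdown [ 0.013  0.001 -1.   ] q [-1.01  0.45  0.7   2.08 -0.43  0.74 -1.23] F [-0.2  0.3 -2.5] w 0.0114
[(np.float32(0.84), 0.65), (np.float32(0.0), 0.2)]
fit [0.5321 0.1968 3.4981] 0.103
[[9.5,-0.8,0.8,-0.002,-0.001,-0.001],[9.5,-0.8,0.8,-0.002,-0.0,-0.0],[9.5,-0.8,0.8,-0.003,-0.001,-0.001],[9.5,-0.8,0.8,-0.002,-0.001,-0.0],[9.4,-0.8,0.7,-0.002,-0.0,-0.001]]
max [9.5e+00 8.0e-01 8.0e-01 3.0e-03 1.0e-03 1.0e-03]
```

View pics/in8.png

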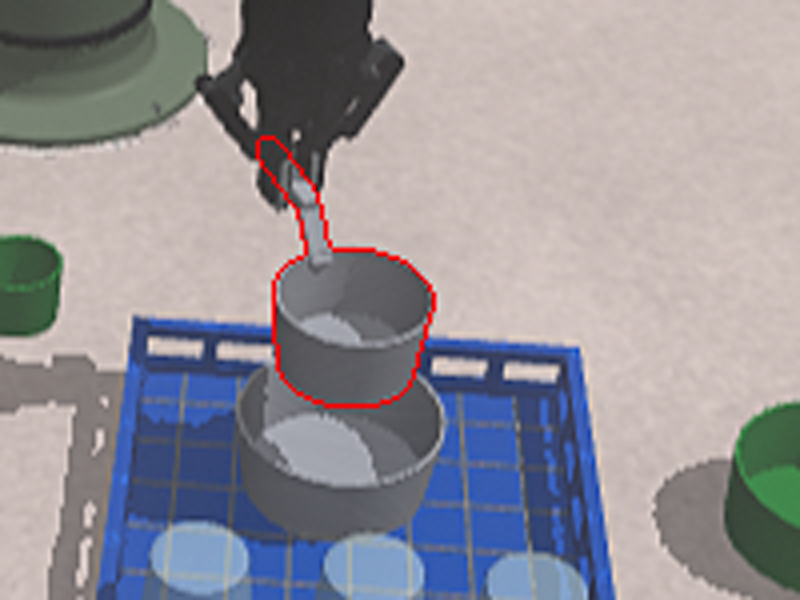

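Request:
jog_arm(
  commands=[
    [8,-1,1,-0.002,0,0],
    [10,-1,1,-0.002,0,0],
    [10,-1,1,-0.002,0,0],
    [10,0,1,-0.002,0,0],
    [8,0,1,-0.002,0,0],
    [5,0,0,0,0,0],
    [0,0,0,0,0,0],
  ],
)

```text
clock: 12.25
position: [0.437, 0.1654, 0.1009]
tool_rot: [2.753, 1.56, 0.012]
force: [-0.2, 0.1, -2.1]
grip_width: 0.0116
```

Run:
```python
from inhand import *
show()
g=np.load("grasp_m.npy"); inhand("m",g,[.5257,.1997,3.542],"in9")
Rg=Ro.from_quat(g[3:]); seq([((.439,.167,.07),wz(Rg,.377),5)])
```

```text
t 12.25 p [0.437  0.1654 0.1009] yawy -1.1702 xdown [ 0.011  0.    -1.   ] q [-0.94  0.54  0.6   2.14 -0.52  0.6  -1.14] F [-0.2  0.1 -2.1] w 0.0116
[(np.float32(0.86), 0.97), (np.float32(0.0), 0.27)]
fit [0.5255 0.1983 3.521 ] 0.136
[[6.4,-0.2,-0.3,0.0,-0.001,-0.001],[6.3,-0.1,-0.4,0.0,-0.0,-0.0],[6.4,-0.1,-0.3,0.0,-0.001,-0.001],[6.4,-0.2,-0.3,0.0,-0.0,-0.0],[6.4,-0.1,-0.4,0.0,-0.001,-0.001]]
max [6.4e+00 2.0e-01 4.0e-01 0.0e+00 1.0e-03 1.0e-03]
```

View pics/in9.png

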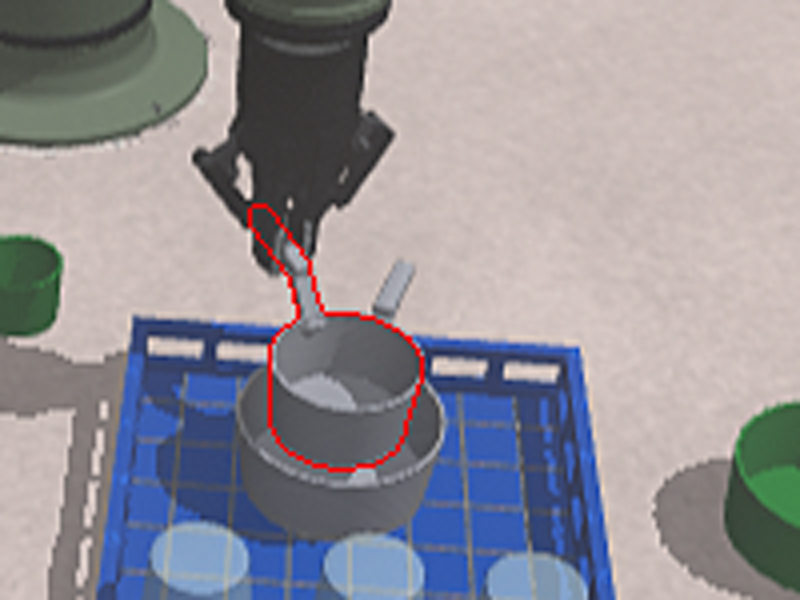

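Request:
jog_arm(
  commands=[
    [6,0,-1,0,0,0],
    [8,0,-1,0,-0.001,-0.001],
    [8,-1,-1,0,-0.001,-0.001],
    [6,0,0,0,0,0],
    [3,0,0,0,0,0],
    [0,0,0,0,0,0],
  ],
)

```text
clock: 13.0
position: [0.4408, 0.1684, 0.0684]
tool_rot: [3.008, 1.561, 0.268]
force: [0.6, -0.1, -2.4]
grip_width: 0.0116
```

Run:
```python
from inhand import *
show()
im=grab_frame("scene"); cv2.imwrite("pics/in10.png",cv2.resize(im[170:280,330:470],(764,600),interpolation=cv2.INTER_CUBIC)[:,:,::-1])
```

```text
t 13.0 p [0.4408 0.1684 0.0684] yawy -1.1698 xdown [ 0.01   0.003 -1.   ] q [-0.88  0.6   0.53  2.14 -0.58  0.54 -1.09] F [ 0.6 -0.1 -2.4] w 0.0116
```

View pics/in10.png

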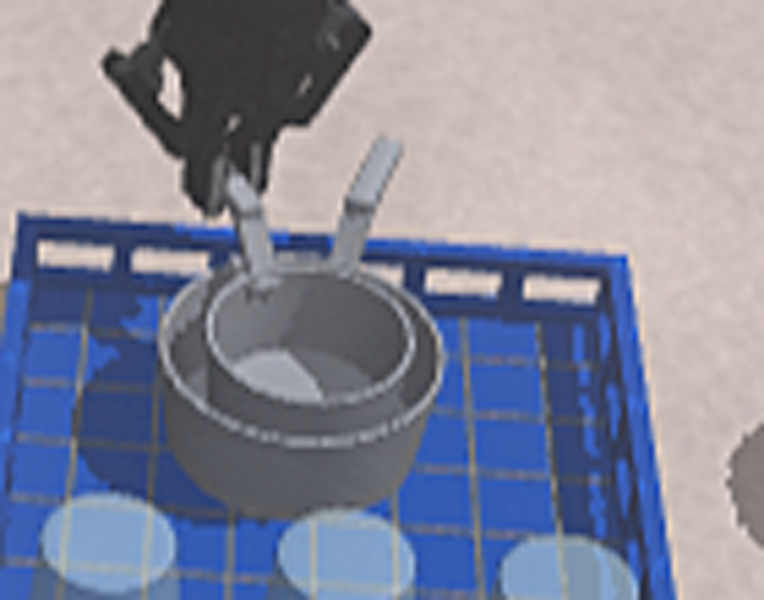

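Request:
jog_arm(
  commands=[
    [2,0,1,0,0,0],
    [2,1,1,0,0,0],
    [2,0,0,0,0,0],
    [2,0,0,0,0,0],
    [0,0,0,0,0,0],
  ],
)

```text
clock: 13.55
position: [0.4396, 0.1667, 0.0605]
tool_rot: [3.039, 1.559, 0.299]
force: [0.5, 0.9, -2.3]
grip_width: 0.0114
```

Request:
jog_arm(
  commands=[
    [1.5,0,0,0,0,0],
    [1.5,0,0,0,0,0],
    [0,0,0,0,0,0],
  ],
)

```text
clock: 13.85
position: [0.4392, 0.1666, 0.0575]
tool_rot: [3.088, 1.56, 0.348]
force: [-2.0, -0.6, 5.9]
grip_width: 0.0112
```

Request:
jog_arm(
  commands=[
    [0,0,0,0,0,0],
    [0,0,0,0,0,0],
    [0,0,0,0,0,0],
    [0,0,0,0,0,0],
    [-10,0,0,0,0,0],
    [-20,0,0,0,0,0],
    [-30,0,0,0,0,0],
    [-30,0,0,0,0,0],
    [-20,0,0,0,0,0],
  ],
  gripper=110,
)

```text
clock: 14.75
position: [0.4374, 0.1646, 0.1718]
tool_rot: [2.873, 1.563, 0.13]
force: [0.3, 1.3, 0.5]
grip_width: 0.0489
```

Run:
```python
from inhand import *
show()
im=grab_frame("scene"); cv2.imwrite("pics/in11.png",cv2.resize(im[170:280,330:470],(764,600),interpolation=cv2.INTER_CUBIC)[:,:,::-1])
p,R,o=pose()
# S grip: handle yaw -2.9146 -> tool heading -1.3438 ; reported y offset +.004 like for m
a=-2.9146; s=np.load("est_s.npy"); gx=s[:2]+.095*np.array([np.cos(a),np.sin(a)]); print(gx)
seq([((.45,.1,.19),-1.2,4),((gx[0]+.001,gx[1]+.003,.15),a+np.pi/2,8)])
```

```text
t 14.75 p [0.4374 0.1646 0.1718] yawy -1.1725 xdown [ 0.007  0.001 -1.   ] q [-1.04  0.42  0.73  2.08 -0.4   0.77 -1.24] F [0.3 1.3 0.5] w 0.0489
[ 0.51743608 -0.1657874 ]
[[-4.0,16.1,3.6,0.007,-0.002,-0.0],[-4.1,16.1,3.4,0.007,-0.003,-0.001],[-4.0,16.1,3.4,0.006,-0.002,0.0],[-4.0,16.1,3.3,0.007,-0.003,-0.0],[5.0,33.7,3.9,0.018,0.0,-0.0],[5.0,33.8,3.4,0.018,0.0,-0.0],[5.0,33.8,2.7,0.018,0.0,-0.0],[5.0,33.9,2.1,0.018,0.0,-0.0],[5.0,33.9,1.5,0.018,0.0,-0.0],[5.0,34.0,0.9,0.018,0.0,-0.0],[5.0,33.9,0.2,0.018,0.0,-0.0],[5.1,33.9,-0.3,0.018,0.0,-0.0]]
max [5.1e+00 3.4e+01 3.9e+00 1.8e-02 3.0e-03 1.0e-03]
```

View pics/in11.png

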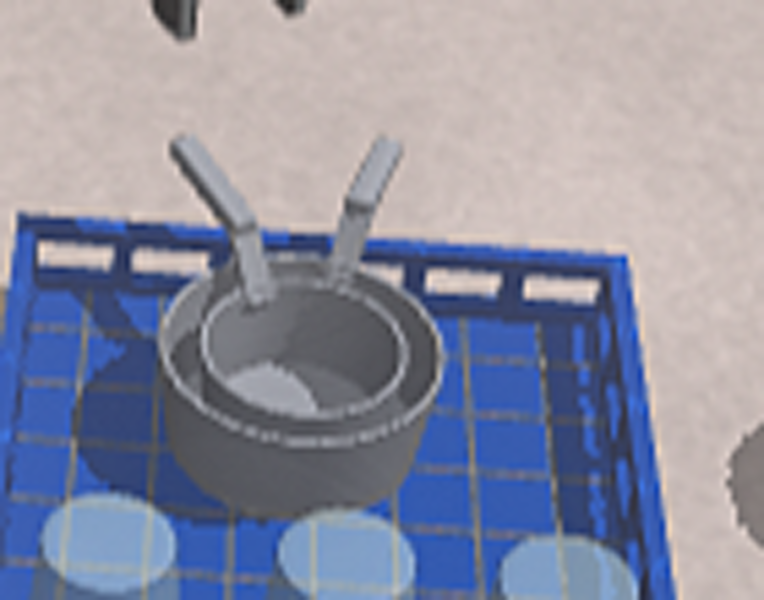

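Request:
jog_arm(
  commands=[
    [-4,12,4,0.007,0,0],
    [-4,20,3,0.007,0,0],
    [-2,30,3,0.01,0,0],
    [0,34,4,0.018,0,0],
    [4,34,3,0.018,0,0],
    [4,34,3,0.018,0,0],
    [4,34,2,0.018,0,0],
    [4,34,2,0.018,0,0],
    [4,34,1,0.018,0,0],
    [4,32,1,0.018,0,0],
    [4,24,0,0.018,0,0],
    [4,14,0,0.018,0,0],
    [0,0,0,0,0,0],
  ],
)

```text
clock: 16.1
position: [0.5166, -0.1859, 0.1537]
tool_rot: [-3.058, 1.563, 0.28]
force: [-1.3, 1.0, 0.4]
grip_width: 0.0485
```

Run:
```python
from inhand import *
show()
seq([((.5184,-.1628,.095),-1.3438,6)])
```

```text
t 16.1 p [ 0.5166 -0.1859  0.1537] yawy -1.3744 xdown [ 0.007  0.002 -1.   ] q [-0.25  0.59  0.7   1.89 -0.51  0.84 -0.66] F [-1.3  1.   0.4] w 0.0485
[[9.8,-3.7,-1.0,-0.005,-0.001,0.0],[9.8,-3.7,-1.0,-0.005,-0.002,0.0],[9.8,-3.7,-1.0,-0.005,-0.001,0.0],[9.8,-3.7,-1.1,-0.005,-0.001,0.0],[9.8,-3.7,-1.1,-0.006,-0.001,0.0],[9.8,-3.7,-1.1,-0.005,-0.002,0.001]]
max [9.8e+00 3.7e+00 1.1e+00 6.0e-03 2.0e-03 1.0e-03]
```

Request:
jog_arm(
  commands=[
    [9,-4,-1,-0.005,-0.001,0],
    [10,-4,-1,-0.005,-0.001,0],
    [10,-4,-1,-0.005,-0.001,0],
    [10,-4,-1,-0.005,-0.001,0],
    [8,-3,-1,-0.005,-0.001,0],
    [5,-3,-1,-0.005,-0.001,0],
    [0,0,0,0,0,0],
    [0,0,0,0,0,0],
  ],
)

```text
clock: 16.9
position: [0.5168, -0.1577, 0.0967]
tool_rot: [-1.186, 1.568, 2.189]
force: [-0.3, 0.2, 0.1]
grip_width: 0.0487
```

Run:
```python
from inhand import *
show()
im=grab_frame("scene"); cv2.imwrite("pics/s12.png",cv2.resize(im[150:300,150:350],(800,600),interpolation=cv2.INTER_CUBIC)[:,:,::-1])
seq([((.5184,-.1628,.04),-1.3438,6)])
```

```text
t 16.9 p [ 0.5168 -0.1577  0.0967] yawy -1.3372 xdown [-0.002  0.002 -1.   ] q [-0.25  0.65  0.62  1.95 -0.57  0.72 -0.62] F [-0.3  0.2  0.1] w 0.0487
[[9.5,0.9,-0.1,0.001,0.0,0.0],[9.4,0.9,-0.0,0.001,0.0,0.001],[9.5,0.9,-0.1,0.001,0.0,0.0],[9.4,0.9,-0.1,0.001,0.001,0.001],[9.5,0.9,-0.0,0.002,-0.0,0.0],[9.4,0.9,-0.1,0.001,-0.0,0.001]]
max [9.5e+00 9.0e-01 1.0e-01 2.0e-03 1.0e-03 1.0e-03]
```

View pics/s12.png

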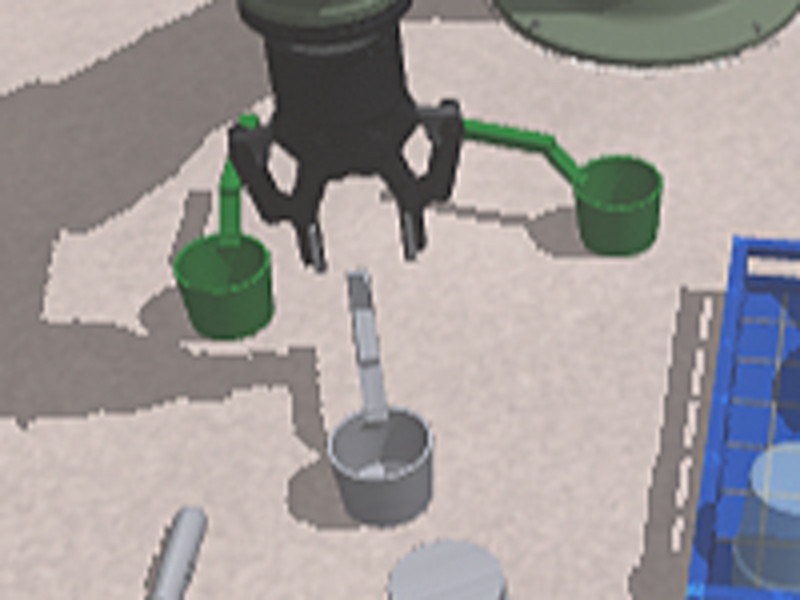

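Request:
jog_arm(
  commands=[
    [9,1,0,0,0,0],
    [12,1,0,0,0,0],
    [12,1,0,0.001,0,0],
    [12,1,0,0.001,0,0],
    [8,1,0,0.001,0,0],
    [3,0,0,0,0,0],
    [0,0,0,0,0,0],
    [0,0,0,0,0,0],
  ],
)

```text
clock: 17.75
position: [0.5177, -0.1639, 0.0354]
tool_rot: [-1.088, 1.568, 2.283]
force: [-0.1, 0.4, 0.5]
grip_width: 0.0485
```

Run:
```python
from inhand import *
show()
im=grab_frame("scene"); cv2.imwrite("pics/s13.png",cv2.resize(im[180:270,180:300],(800,600),interpolation=cv2.INTER_CUBIC)[:,:,::-1])
```

```text
t 17.75 p [ 0.5177 -0.1639  0.0354] yawy -1.3421 xdown [-0.002  0.002 -1.   ] q [-0.17  0.75  0.53  1.96 -0.65  0.61 -0.55] F [-0.1  0.4  0.5] w 0.0485
```

View pics/s13.png

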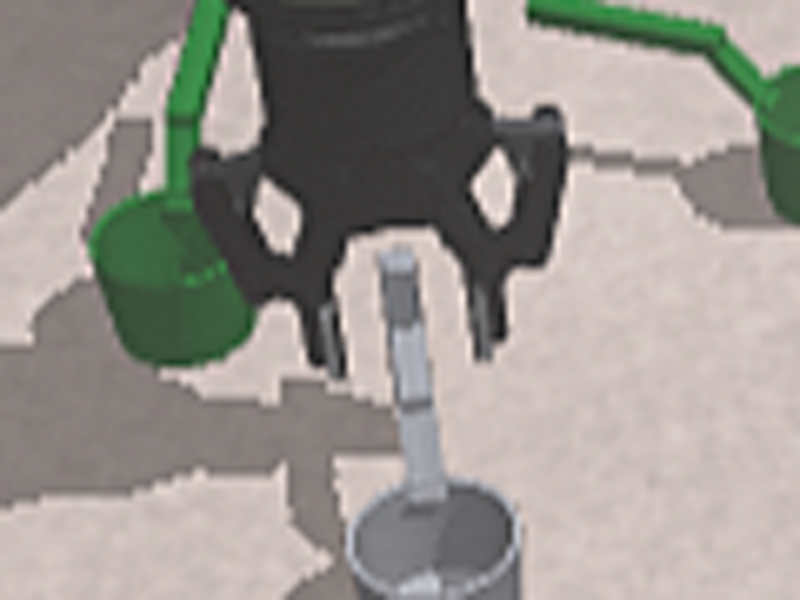

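Request:
jog_arm(
  commands=[
    [-3,0,0,0,0,0],
    [0,0,0,0,0,0],
    [0,0,0,0,0,0],
    [0,0,0,0,0,0],
    [0,0,0,0,0,0],
    [0,0,0,0,0,0],
  ],
  gripper=255,
  newtons=110,
)

```text
clock: 18.4
position: [0.5185, -0.1637, 0.04]
tool_rot: [-2.032, 1.569, 1.339]
force: [0.1, -0.6, -0.6]
grip_width: 0.0115
```

Run:
```python
from inhand import *
show()
p,R,o=pose(); np.save("grasp_s.npy",np.r_[p,R.as_quat()])
# refit small pan & nest
for n in CI: grab_frame(n)
def ref(k,p0,z0,cams,name=None):
    ms={}
    for n in cams:
        D=nets.silhouettes(n,f"pan_{k}_center"); Rn=rend(n,k,p0,z0=z0)
        iou=[np.minimum(Rn,d["mask"]).sum()/np.maximum(Rn,d["mask"]).sum() for d in D]
        if iou and max(iou)>.35: ms[n]=D[int(np.argmax(iou))]["mask"].astype(np.float32)
        print(k,n,np.round(iou,2))
    for s in list(ms): print("  ",s,[np.round(v,4) for v in fit(k,p0,{s:ms[s]},z0=z0)])
ref("s",np.load("est_s.npy"),0.,["scene","top"])
ref("m",[.5257,.1997,3.542],.014,["scene","top"])
im=grab_frame("scene"); cv2.imwrite("pics/s14.png",cv2.resize(im[180:300,180:340],(800,600),interpolation=cv2.INTER_CUBIC)[:,:,::-1])
im=grab_frame("top"); cv2.imwrite("pics/t14.png",cv2.resize(im[160:340,180:420],(800,600),interpolation=cv2.INTER_CUBIC)[:,:,::-1])
```

```text
t 18.4 p [ 0.5185 -0.1637  0.04  ] yawy -1.3416 xdown [ 0.     0.002 -1.   ] q [-0.18  0.74  0.54  1.96 -0.64  0.62 -0.56] F [ 0.1 -0.6 -0.6] w 0.0115
s scene [0.   0.79 0.   0.  ]
s top [0.61 0.  ]
   scene [array([ 0.6118, -0.1432, -2.9052]), np.float64(0.1996)]
   top [array([ 0.6107, -0.1424, -3.0669]), np.float64(0.3795)]
m scene [0.   0.75 0.13 0.  ]
m top [0.77]
   scene [array([0.5205, 0.2012, 3.5725]), np.float64(0.2382)]
   top [array([0.5233, 0.2006, 3.6778]), np.float64(0.2071)]
```

View pics/s14.png

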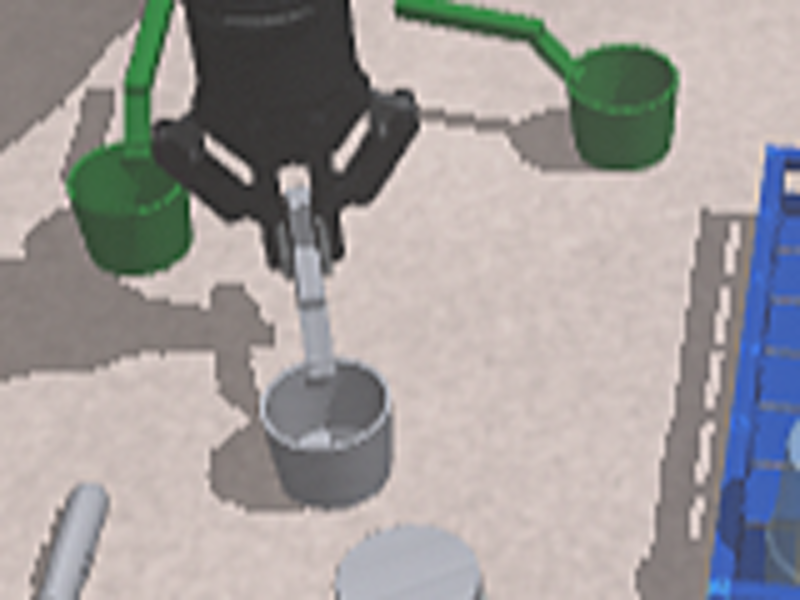

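View pics/t14.png

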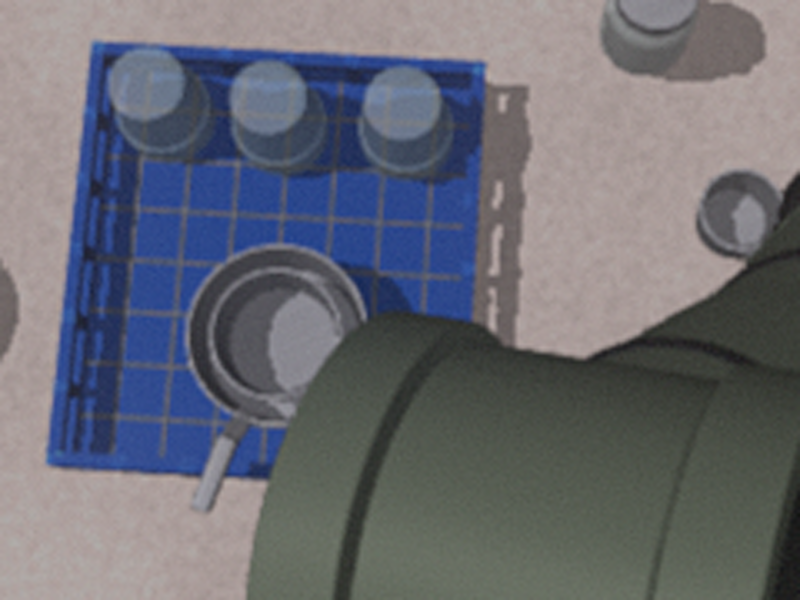

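Request:
jog_arm(
  commands=[
    [-6,0,0,0,0,0],
    [-12,0,0,0,0,0],
    [-20,0,0,0,0,0],
    [-25,0,0,0,0,0],
    [-25,0,0,0,0,0],
    [-20,0,0,0,0,0],
    [-12,0,0,0,0,0],
    [0,0,0,0,0,0],
  ],
)

```text
clock: 19.6
position: [0.5176, -0.1644, 0.1694]
tool_rot: [-2.048, 1.569, 1.321]
force: [0.2, -0.2, -1.7]
grip_width: 0.0116
```

Run:
```python
from inhand import *
show()
g=np.load("grasp_s.npy"); Rg=Ro.from_quat(g[3:])
p,R,o=pose()
im=grab_frame("scene"); cv2.imwrite("pics/s15.png",cv2.resize(im[120:270,180:380],(800,600),interpolation=cv2.INTER_CUBIC)[:,:,::-1])
seq([((.4895,.1142,.165),wz(Rg,.957),14)])
```

```text
t 19.6 p [ 0.5176 -0.1644  0.1694] yawy -1.343 xdown [ 0.001  0.002 -1.   ] q [-0.3   0.56  0.72  1.89 -0.48  0.87 -0.69] F [ 0.2 -0.2 -1.7] w 0.0116
[[0.3,-19.8,-2.6,-0.068,-0.0,0.0],[0.3,-19.6,-3.9,-0.069,-0.0,0.0],[0.3,-19.3,-5.2,-0.068,-0.0,0.0],[0.3,-18.9,-6.5,-0.069,-0.0,-0.0],[0.3,-18.4,-7.9,-0.068,-0.001,-0.0],[0.3,-17.8,-9.0,-0.069,0.0,0.0],[0.3,-17.2,-10.3,-0.068,0.0,0.0],[0.3,-16.4,-11.4,-0.069,0.0,0.0],[0.3,-15.6,-12.5,-0.068,0.0,0.0],[0.3,-14.7,-13.5,-0.069,-0.0,0.0],[0.2,-13.7,-14.5,-0.068,-0.0,0.0],[0.3,-12.7,-15.5,-0.068,-0.0,0.0],[0.3,-11.6,-16.2,-0.069,-0.0,0.0],[0.3,-10.5,-17.0,-0.068,-0.0,0.0]]
max [3.00e-01 1.98e+01 1.70e+01 6.90e-02 1.00e-03 0.00e+00]
```

View pics/s15.png

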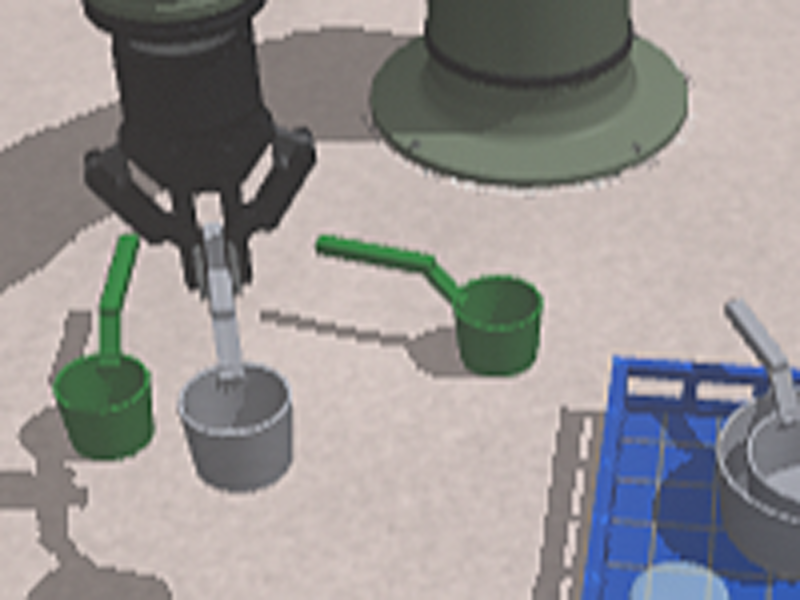

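The small pan hangs level from the gripper. Carrying it over the nest.

Request:
jog_arm(
  commands=[
    [0,-12,-2,-0.05,0,0],
    [0,-19,-4,-0.069,0,0],
    [0,-19,-5,-0.069,0,0],
    [0,-19,-6,-0.069,0,0],
    [0,-18,-8,-0.069,0,0],
    [0,-18,-9,-0.069,0,0],
    [0,-17,-10,-0.069,0,0],
    [0,-16,-11,-0.069,0,0],
    [0,-16,-13,-0.069,0,0],
    [0,-15,-14,-0.069,0,0],
    [0,-14,-15,-0.069,0,0],
    [0,-13,-15,-0.068,0,0],
    [0,-12,-16,-0.068,0,0],
    [0,-9,-14,-0.06,0,0],
    [0,-5,-6,-0.02,0,0],
    [0,0,0,0,0,0],
  ],
)

```text
clock: 21.25
position: [0.4673, 0.1388, 0.1603]
tool_rot: [-1.447, 1.554, 2.98]
force: [-0.2, -0.5, -0.8]
grip_width: 0.0114
```

Run:
```python
from inhand import *
show()
g=np.load("grasp_s.npy"); Rg=Ro.from_quat(g[3:])
seq([((.4895,.1142,.15),wz(Rg,.957),5)])
inhand("s",g,[.525,.1995,4.328],"in16")
```

```text
t 21.25 p [0.4673 0.1388 0.1603] yawy -0.2855 xdown [-0.016  0.003 -1.   ] q [-0.74  0.43  0.44  2.02 -0.27  0.77 -0.43] F [-0.2 -0.5 -0.8] w 0.0114
[[2.0,5.7,3.5,0.02,0.001,0.003],[1.9,5.7,3.3,0.02,0.001,0.003],[2.0,5.8,3.2,0.019,0.0,0.003],[2.0,5.9,3.2,0.02,0.001,0.003],[2.1,5.9,3.0,0.02,0.001,0.003]]
max [2.1e+00 5.9e+00 3.5e+00 2.0e-02 1.0e-03 3.0e-03]
[(np.float32(0.0), 0.84), (np.float32(0.21), 0.79), (np.float32(0.0), 0.69), (np.float32(0.0), 0.57)]
```

View pics/in16.png

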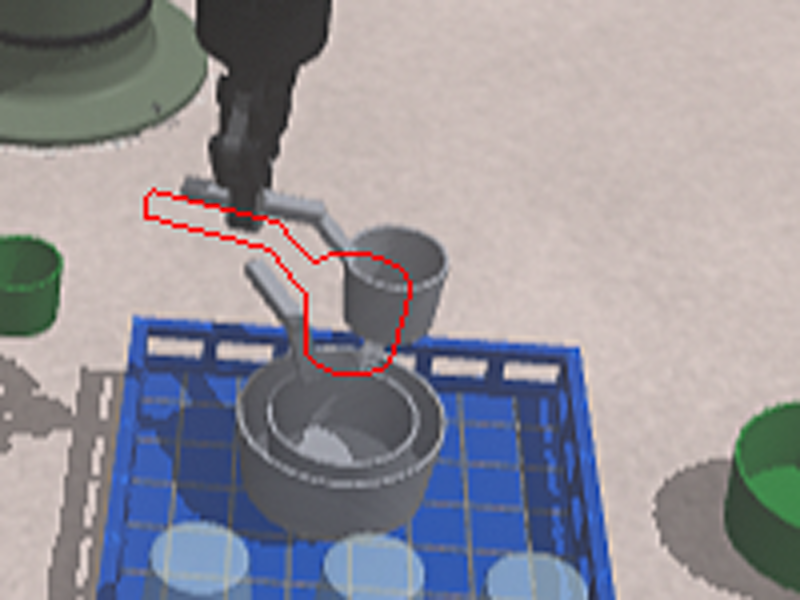

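Request:
jog_arm(
  commands=[
    [1,6,4,0.02,0.001,0.003],
    [1,7,4,0.02,0.001,0.003],
    [1,7,4,0.02,0.001,0.003],
    [1,6,3,0.02,0.001,0.003],
    [1,4,2,0.02,0.001,0.003],
    [0,0,0,0,0,0],
    [0,0,0,0,0,0],
  ],
)

```text
clock: 22.1
position: [0.4938, 0.1052, 0.1545]
tool_rot: [2.255, 1.569, 0.278]
force: [-1.0, 0.6, -1.4]
grip_width: 0.0119
```

Run:
```python
from inhand import *
show()
g=np.load("grasp_s.npy"); Rg=Ro.from_quat(g[3:])
seq([((.4895,.1142,.12),wz(Rg,.957),4)])
inhand("s",g,[.525,.1995,4.328],"in17")
```

```text
t 22.1 p [0.4938 0.1052 0.1545] yawy -0.4062 xdown [ 0.002  0.    -1.   ] q [-0.68  0.46  0.47  1.99 -0.3   0.75 -0.44] F [-1.   0.6 -1.4] w 0.0119
[[8.6,-1.9,-1.6,-0.005,-0.0,-0.001],[8.7,-1.9,-1.7,-0.006,-0.0,-0.001],[8.6,-1.8,-1.6,-0.005,-0.0,-0.0],[8.6,-1.9,-1.7,-0.006,-0.0,-0.001]]
max [8.7e+00 1.9e+00 1.7e+00 6.0e-03 0.0e+00 1.0e-03]
[(np.float32(0.0), 0.67), (np.float32(0.0), 0.63), (np.float32(0.55), 0.57)]
fit [0.5336 0.1903 4.3199] 0.154
```

View pics/in17.png

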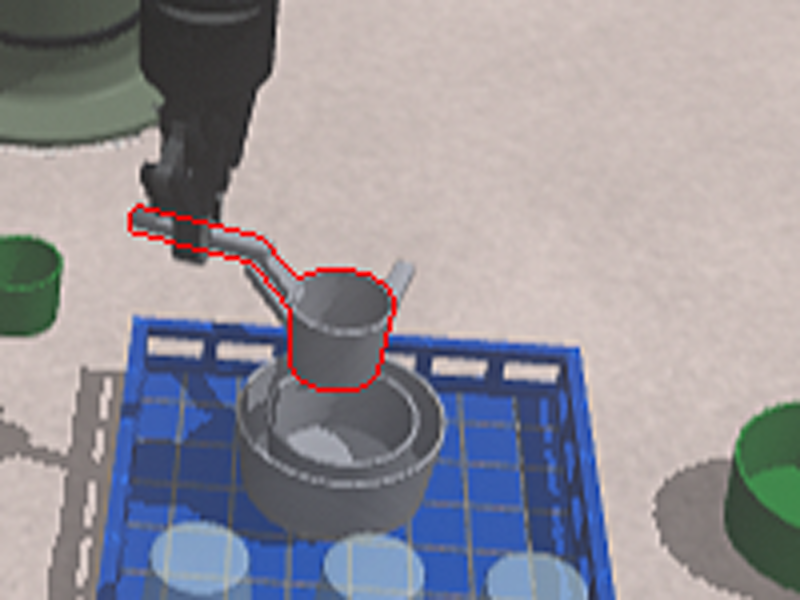

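Request:
jog_arm(
  commands=[
    [6,-2,-2,-0.006,0,0],
    [8,-2,-2,-0.006,0,0],
    [8,-2,-2,-0.006,0,0],
    [6,-2,-1,-0.004,0,0],
    [3,0,0,0,0,0],
    [0,0,0,0,0,0],
    [0,0,0,0,0,0],
  ],
)

```text
clock: 22.95
position: [0.4879, 0.1168, 0.1202]
tool_rot: [2.849, 1.57, 0.899]
force: [-0.4, -0.5, 0.4]
grip_width: 0.0116
```

Run:
```python
from inhand import *
show()
g=np.load("grasp_s.npy"); Rg=Ro.from_quat(g[3:])
seq([((.4895,.1142,.08),wz(Rg,.957),5)])
inhand("s",g,[.525,.1995,4.328],"in18")
```

```text
t 22.95 p [0.4879 0.1168 0.1202] yawy -0.3792 xdown [ 0.     0.001 -1.   ] q [-0.67  0.51  0.42  2.03 -0.33  0.67 -0.41] F [-0.4 -0.5  0.4] w 0.0116
[[8.0,0.5,0.4,0.001,0.0,-0.0],[8.1,0.5,0.4,0.001,0.0,-0.001],[8.0,0.5,0.3,0.001,0.0,-0.0],[8.0,0.5,0.4,0.001,0.0,-0.001],[8.1,0.5,0.4,0.001,0.0,0.0]]
max [8.1e+00 5.0e-01 4.0e-01 1.0e-03 0.0e+00 1.0e-03]
[(np.float32(0.8), 0.94), (np.float32(0.0), 0.84), (np.float32(0.0), 0.79), (np.float32(0.0), 0.53)]
fit [0.5266 0.2032 4.3276] 0.15
```

View pics/in18.png

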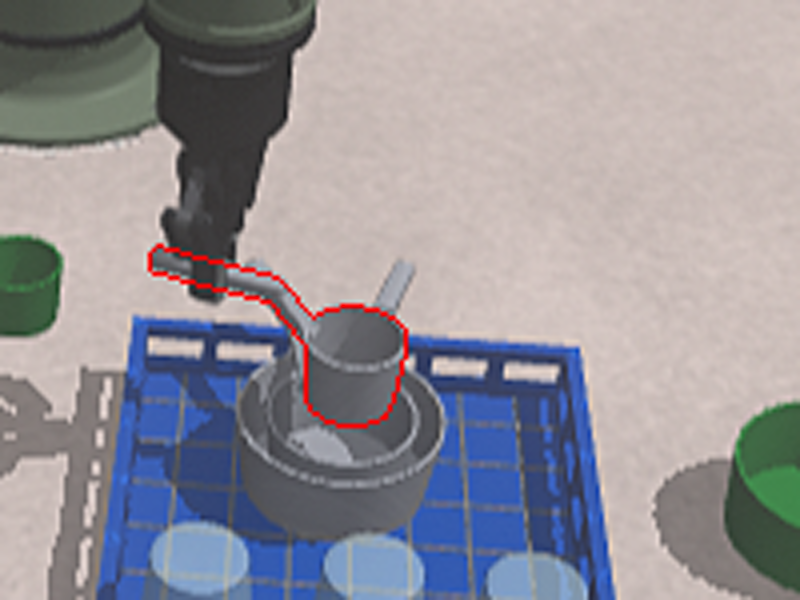

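Request:
jog_arm(
  commands=[
    [6,1,1,0,0,0],
    [8,1,1,0,0,0],
    [8,1,1,0,0,0],
    [8,0,1,0,0,0],
    [6,0,0,0,0,0],
    [3,0,0,0,0,0],
    [0,0,0,0,0,0],
    [0,0,0,0,0,0],
  ],
)

```text
clock: 23.9
position: [0.4894, 0.1113, 0.0776]
tool_rot: [2.774, 1.57, 0.824]
force: [0.2, -0.0, -1.2]
grip_width: 0.0116
```

Run:
```python
from inhand import *
show()
g=np.load("grasp_s.npy"); Rg=Ro.from_quat(g[3:])
seq([((.4885,.113,.065),wz(Rg,.957),3)])
inhand("s",g,[.525,.1995,4.328],"in19")
```

```text
t 23.9 p [0.4894 0.1113 0.0776] yawy -0.3798 xdown [ 0.001  0.001 -1.   ] q [-0.62  0.58  0.37  2.05 -0.38  0.58 -0.36] F [ 0.2 -0.  -1.2] w 0.0116
[[4.2,-0.5,-0.4,0.002,0.0,-0.001],[4.2,-0.5,-0.4,0.001,0.0,-0.0],[4.2,-0.5,-0.4,0.002,0.0,-0.001]]
max [4.2e+00 5.0e-01 4.0e-01 2.0e-03 0.0e+00 1.0e-03]
[(np.float32(0.0), 0.81), (np.float32(0.73), 0.63), (np.float32(0.0), 0.62)]
fit [0.525  0.1967 4.3512] 0.21
```

View pics/in19.png

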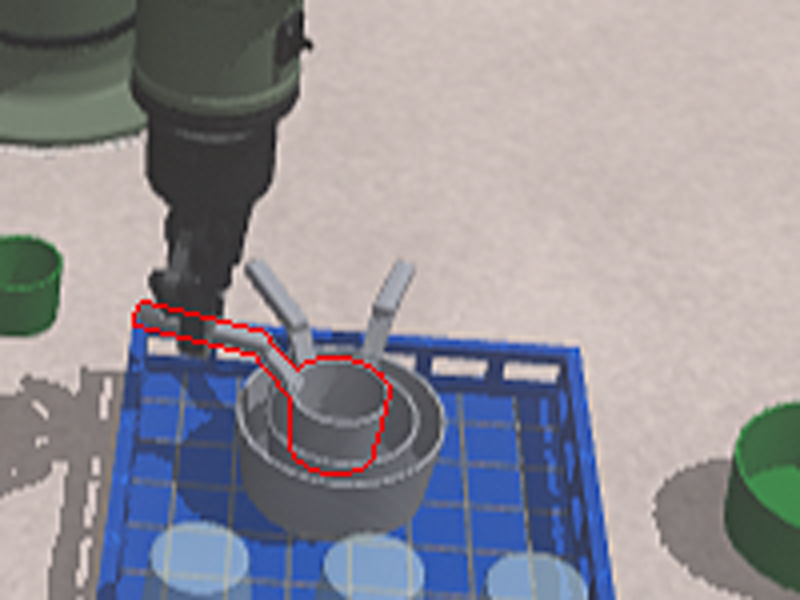

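Request:
jog_arm(
  commands=[
    [4,-1,-1,0,0,0],
    [5,-1,-1,0,0,0],
    [3,-0.5,-0.5,0,0,0],
    [0,0,0,0,0,0],
  ],
)

```text
clock: 24.45
position: [0.4883, 0.1154, 0.0651]
tool_rot: [2.572, 1.569, 0.622]
force: [-0.5, -0.2, -2.1]
grip_width: 0.0116
```

Request:
jog_arm(
  commands=[
    [2,0,0,0,0,0],
    [2,0,0,0,0,0],
    [1.5,0,0,0,0,0],
    [0,0,0,0,0,0],
  ],
)

```text
clock: 24.85
position: [0.4883, 0.1153, 0.0591]
tool_rot: [2.575, 1.569, 0.625]
force: [-0.0, -0.2, -2.0]
grip_width: 0.0112
```

Run:
```python
from inhand import *
show()
im=grab_frame("scene"); cv2.imwrite("pics/in20.png",cv2.resize(im[170:280,330:470],(764,600),interpolation=cv2.INTER_CUBIC)[:,:,::-1])
```

```text
t 24.85 p [0.4883 0.1153 0.0591] yawy -0.3794 xdown [ 0.002  0.001 -1.   ] q [-0.61  0.61  0.35  2.06 -0.4   0.53 -0.35] F [-0.  -0.2 -2. ] w 0.0112
```

View pics/in20.png

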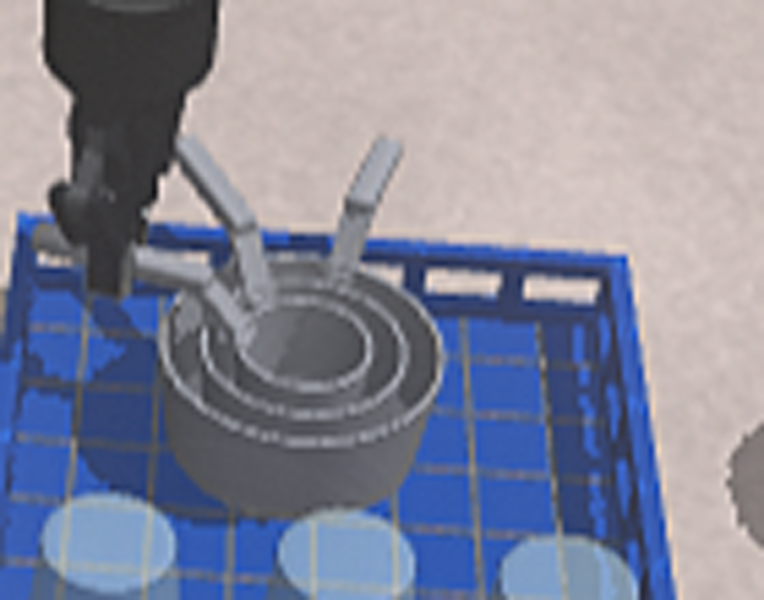

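Centred and about 1 mm above seating. I'll lower it until it makes contact.

Request:
jog_arm(
  commands=[
    [1,0,0,0,0,0],
    [0.5,0,0,0,0,0],
    [0,0,0,0,0,0],
  ],
)

```text
clock: 25.2
position: [0.4884, 0.1152, 0.0577]
tool_rot: [2.511, 1.568, 0.56]
force: [-0.2, 0.7, -1.1]
grip_width: 0.0116
```

Request:
jog_arm(
  commands=[
    [1,0,0,0,0,0],
    [0,0,0,0,0,0],
  ],
)

```text
clock: 25.4
position: [0.4885, 0.1149, 0.057]
tool_rot: [2.437, 1.568, 0.486]
force: [-0.8, 0.8, 2.3]
grip_width: 0.0117
```

Request:
jog_arm(
  commands=[
    [0,0,0,0,0,0],
    [0,0,0,0,0,0],
    [0,0,0,0,0,0],
    [0,0,0,0,0,0],
    [-8,0,0,0,0,0],
    [-16,0,0,0,0,0],
    [-30,0,0,0,0,0],
    [-30,0,0,0,0,0],
    [-30,0,0,0,0,0],
    [0,40,0,0,0,0],
    [0,45,0,0,0,0],
    [0,45,0,0,0,0],
    [0,45,0,0,0,0],
    [0,45,0,0,0,0],
    [0,30,0,0,0,0],
    [0,0,0,0,0,0],
  ],
  gripper=110,
)

```text
clock: 27.0
position: [0.7276, 0.02, 0.1831]
tool_rot: [2.408, 1.566, 0.462]
force: [-0.3, 0.2, -0.9]
grip_width: 0.0488
```

Run:
```python
from inhand import *
show()
G={"l":([.5257,.1997,2.757],.010),"m":([.5257,.1997,3.542],.014),"s":([.525,.1995,4.328],.018)}
for n in CI:
    im=grab_frame(n).copy()
    o=[(330,170),(180,190)][n=="top"]
    cv2.imwrite(f"pics/{n}21.png",cv2.resize(im[o[1]:o[1]+110,o[0]:o[0]+146],(796,600),interpolation=cv2.INTER_CUBIC)[:,:,::-1])
    for k,(p0,z) in G.items():
        D=nets.silhouettes(n,f"pan_{k}_center"); R=rend(n,k,p0,z0=z)
        iou=[np.minimum(R,d["mask"]).sum()/np.maximum(R,d["mask"]).sum() for d in D]
        r=""
        if iou and max(iou)>.3: r=[np.round(v,3) for v in fit(k,p0,{n:D[int(np.argmax(iou))]["mask"].astype(np.float32)},z0=z)]
        print(n,k,np.round(iou,2),r)
        print("   grips",[(np.round(plane(n,d["location"],z+P[k][2]+.02)[:2],3).tolist(),round(d["p"],2)) for d in nets.pinpoint(n,f"pan_{k}_grip")][:4])
```

```text
t 27.0 p [0.7276 0.02   0.1831] yawy -0.3752 xdown [ 0.004  0.002 -1.   ] q [-0.35  0.77  0.45  1.34 -0.35  1.1  -0.23] F [-0.3  0.2 -0.9] w 0.0488
scene l [0.   0.47] [array([0.526, 0.201, 2.763]), np.float64(0.531)]
   grips [([0.436, 0.236], 0.97), ([0.666, 0.491], 0.85)]
scene m [0.45] [array([0.523, 0.202, 3.572]), np.float64(0.551)]
   grips [([0.44, 0.154], 0.67)]
scene s [0.   0.72 0.   0.  ] [array([0.523, 0.2  , 4.371]), np.float64(0.273)]
   grips [([0.476, 0.114], 0.72), ([0.344, -0.104], 0.62), ([0.376, -0.273], 0.61)]
top l [0.13 0.  ] 
   grips [([0.657, 0.483], 0.7)]
top m [0.12] 
   grips []
top s [0.   0.   0.09] 
   grips [([0.318, -0.11], 0.63), ([0.334, -0.266], 0.6)]
```

View pics/scene21.png

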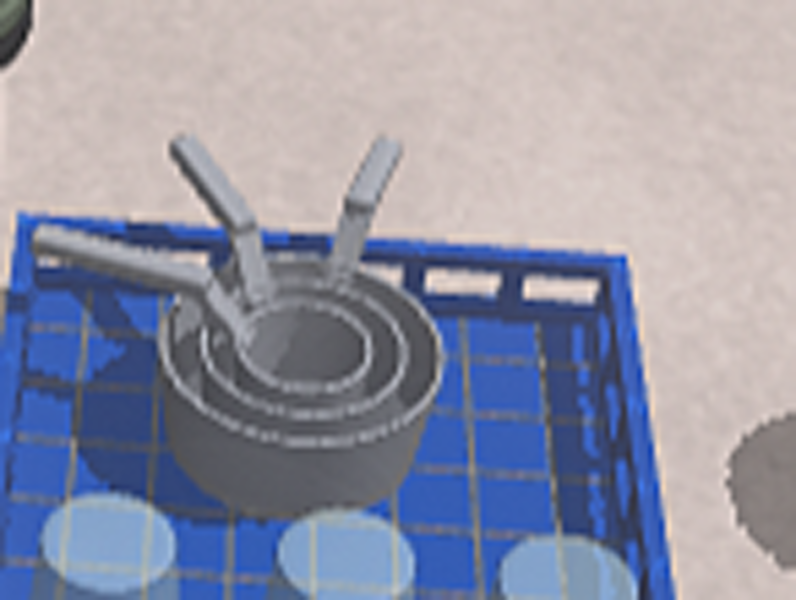

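View pics/top21.png

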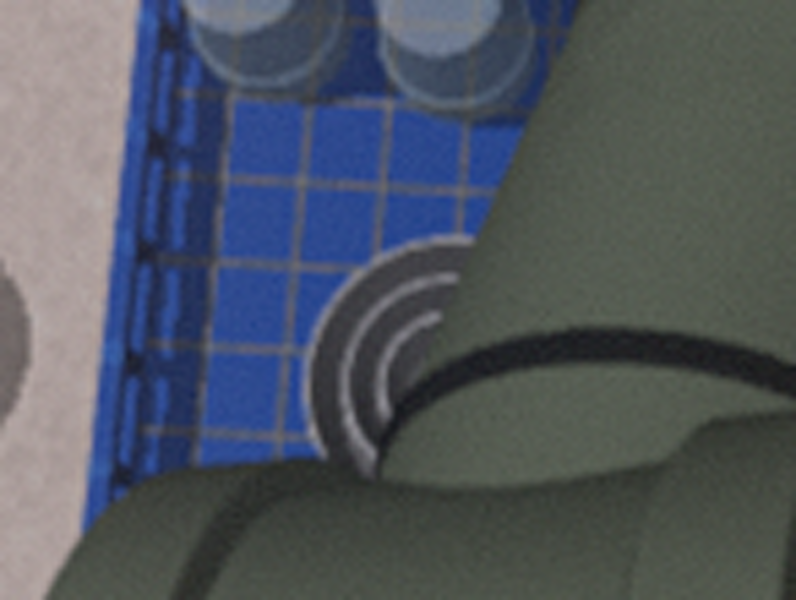

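Request:
jog_arm(
  commands=[
    [-20,0,0,0,0,0],
    [-20,-10,10,0,0,0],
    [-10,-25,25,0,0,0],
    [0,-25,35,0,0,0],
    [0,-25,40,0,0,0],
    [0,-20,40,0,0,0],
    [0,0,40,0,0,0],
    [0,0,40,0,0,0],
    [0,0,30,0,0,0],
    [0,0,20,0,0,0],
    [0,0,0,0,0,0],
    [0,0,0,0,0,0],
  ],
)

```text
clock: 28.9
position: [0.5168, -0.2072, 0.2334]
tool_rot: [2.622, 1.563, 0.679]
force: [-0.6, 0.4, 0.8]
grip_width: 0.0482
```

Run:
```python
from inhand import *
show()
n="top"; im=grab_frame(n).copy()
cv2.imwrite("pics/top22.png",im[:,:,::-1])
cv2.imwrite("pics/top23.png",cv2.resize(im[190:310,180:340],(800,600),interpolation=cv2.INTER_CUBIC)[:,:,::-1])
for k,p0,z in (("l",[.5257,.1997,2.757],.010),("m",[.5257,.1997,3.542],.014),("s",[.525,.1995,4.328],.018)):
    D=nets.silhouettes(n,f"pan_{k}_center"); R=rend(n,k,p0,z0=z)
    iou=[np.minimum(R,d["mask"]).sum()/np.maximum(R,d["mask"]).sum() for d in D]
    print(k,np.round(iou,2),[(np.round(plane(n,d["location"],z+P[k][2]+.02)[:2],3).tolist(),round(d["p"],2)) for d in nets.pinpoint(n,f"pan_{k}_grip")][:4])
```

```text
t 28.9 p [ 0.5168 -0.2072  0.2334] yawy -0.3716 xdown [ 0.006  0.005 -1.   ] q [-0.1   0.44  0.52  1.79 -0.27  0.98  0.16] F [-0.6  0.4  0.8] w 0.0482
l [0.   0.47] [([0.65, 0.487], 0.93), ([0.429, 0.242], 0.92)]
m [0.49] [([0.437, 0.159], 0.85), ([0.478, 0.11], 0.33)]
s [0.85 0.   0.  ] [([0.322, -0.112], 0.81), ([0.486, 0.106], 0.71)]
```

View pics/top22.png

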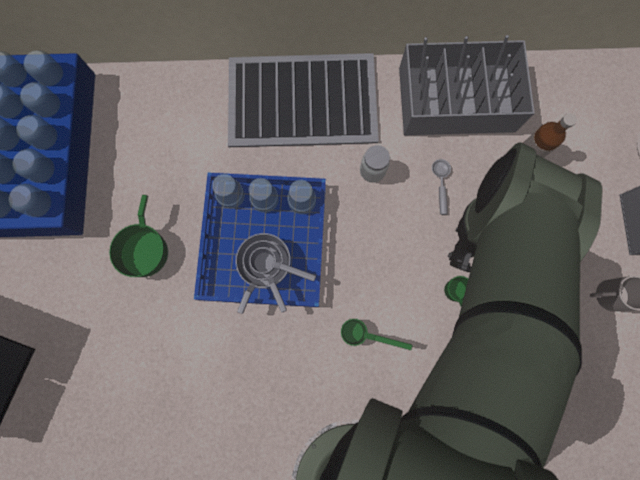

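View pics/top23.png

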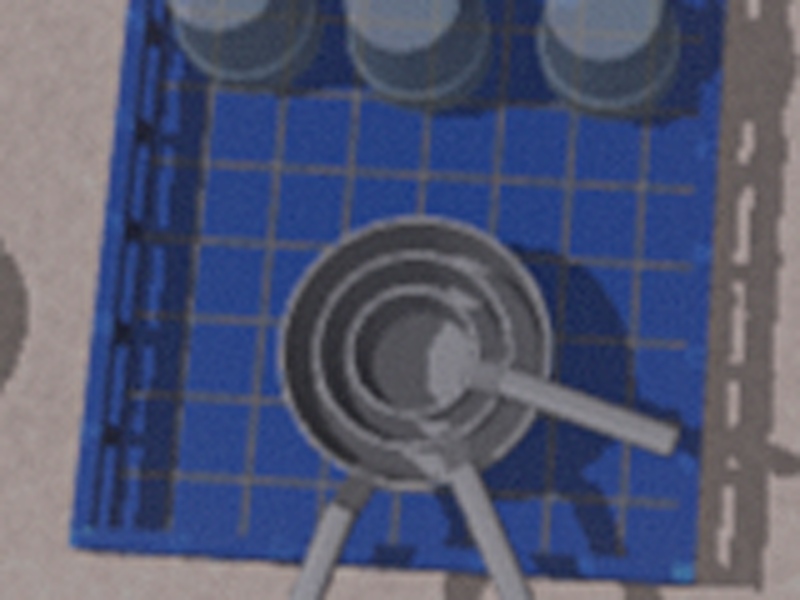

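Run:
```python
from workcell import bot
print(bot.job_done())
```

```text
the job is handed in; nothing more can be done
None
```

The three pans are nested in the rack: medium inside large, small inside medium. I picked each up by its handle, lowered it until I felt light contact, and released it. The job is handed in after about 29 of the 64 s; the hand-in reports no verdict.

**Final position checks:**
- **Centring:** both final pictures show the three rims concentric and level. The large pan's last fit is within about 2 mm of where it started.
- **Seating:** both pans made contact about 1 mm or less below the height expected for fully home. I saw no tilt in the pictures, but I did not measure it separately.
- **Handles:** they point at about 156°, 205° and 248°, so the steps are about 49° and 43°, both the same way round. The tool headings at release give about 45° for each.
- **Bystanders:** the glasses, jar, spoon and green look-alikes look unmoved in the final top picture, except the second small green pan, which the arm mostly hid. The gripper was clear of everything.

**Checks that disagreed:**
- **Finger height:** the cameras showed the fingertips about 18–20 mm higher than the reported tool position, and a few mm off sideways. I grasped by the pictures and placed by relative moves, so this did not carry into the placing.
- **Grip width:** it read 11.5 mm on a 14 mm bar, though both pans held firmly.
- **Outline fits:** the two cameras' outline fits differed by 4–5 mm in x for the large and medium pans and 3.5 mm for the small one. In the nest, fits of the half-hidden pans were too poor to rely on.

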